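Nest the emptied dispensing baskets

TASK

Nest the three empty dispensing baskets, one at a time and largest first: stand the large grey one in the middle of the clear front part of the drawer unit's top, its long side along the drawer fronts, then set the green one right down inside it, and the white one right down inside the green. Set each one down without dropping it, force nothing in, and leave the bottles, cartons, pen pot and mortar where they are.

Things in the scene. Friction and masses are not known exactly. Their poses are not given: they have to be found in the camera images.
- large_basket_center (a point): Large dark grey lattice open basket, rim 140 (x) x 190 (y) mm outside, 70 mm high, walls 4 mm tapering in 4 mm a side to the bottom, floor 4 mm, rolled rim 8 mm thick, 14 mm tall, standing outwards. Point: its centre, half-way up; x short side, y long side, z up. 0.12-0.23 kg. Starts upright on the counter.
- medium_basket_center (a point): Medium green lattice open basket, rim 112 (x) x 128 (y) mm outside, 62 mm high, walls 4 mm tapering in 4 mm a side to the bottom, floor 4 mm, rolled rim 8 mm thick, 14 mm tall, standing outwards. Point: its centre, half-way up; x short side, y long side, z up. 0.08-0.15 kg. Starts in either lane of the rack, tilted 30 degrees with it, -x wall at the front stop, y across.
- small_basket_center (a point): Small white lattice open basket, rim 100 (x) x 52 (y) mm outside, 56 mm high, walls 4 mm tapering in 4 mm a side to the bottom, floor 4 mm, rolled rim 8 mm thick, 14 mm tall, standing outwards. Point: its centre, half-way up; x long side, y short side, z up. 0.04-0.09 kg. Starts in the rack's other lane, long side up the slope, tilted 30 degrees, -x wall at the stop. It fits in the green one only long side along long side.
- large_basket: The large basket again; origin at the centre of its underside, same axes.
- medium_basket: The medium basket again; origin at the middle of the lower edge of its -x wall, same axes.
- small_basket: The small basket again; origin at the middle of the lower edge of its -x wall, same axes.
- unit_top (a point): Centre of the clear front part of the top of the fixed cream drawer unit (270 mm deep, 240 wide, top 125 above the counter). On the top, 112 mm behind the front edge, midway across; x to the unit's back, y along the dark drawer fronts, z up. A carton and a bottle stand at the back of the top, from 105 mm behind this point, up to 95 mm above it.
- rack: Fixed grey two-lane rack, 313 mm wide; origin under its centre, x up the slope, y across. Deck at 30 degrees: 35 mm high at the front stop (x = -65 mm), 110 mm at its back, 130 mm on. Lanes centred at y = +-77 mm; rails 18 mm, stop 16 mm high. Rack, drawer unit and large basket stand side by side in any order.
- amber_bottle: Amber glass medicine bottle, 42 mm across, 85 mm tall, standing beside the large basket; origin under its centre. Not to be disturbed.
- blue_carton_center (a point): White and blue medicine carton 26 x 80 x 50 mm, lying beside the large basket; this point is its centre. Not to be disturbed.
- red_carton_center (a point): White and red medicine carton 36 x 95 x 48 mm, at the back of the drawer unit's top; this point is its centre. Not to be disturbed.
- white_bottle: White plastic bottle, 44 mm across, 95 mm tall, at the back of the drawer unit's top; origin under its centre. Not to be disturbed.
- pen_pot: Black pen pot with pens, 70 x 90 x 160 mm, far side of the counter; origin under its centre. Not to be disturbed.
- mortar: White mortar with its pestle, 104 mm across, 130 mm tall, far side of the counter; origin under its centre. Not to be disturbed.
Things that resemble listed ones, but are neither listed nor needed, are in the scene too. What is shaped like the small_basket but pink is not meant. Leave any purple look-alike of the large_basket alone.

How it is judged:
On the way, in this order (a step that is already met when the one before it is completed fails the run):
1. the large basket stands alone on the clear part of the drawer unit's top, square to it and let go (x of large_basket_center in the frame of unit_top between -0.03 and 0.03 m and y of large_basket_center in the frame of unit_top between -0.025 and 0.025 m and z of large_basket_center in the frame of unit_top between 0.03 and 0.04 m and angle between large_basket_center's own z axis and vertical below 0.06 rad and angle between the x axis of large_basket_center and the x axis of unit_top, either way round below 0.2 rad and contact force between the fingers and large_basket below 0.1 N and linear speed of large_basket below 0.03 m/s and distance between medium_basket_center and large_basket_center above 0.1 m), for 0.2 s.
2. the green basket is right down inside the large one and let go, the white one not yet in it (x of large_basket_center in the frame of unit_top between -0.03 and 0.03 m and y of large_basket_center in the frame of unit_top between -0.025 and 0.025 m and z of large_basket_center in the frame of unit_top between 0.03 and 0.04 m and angle between each of large_basket_center, medium_basket_center's own z axis and vertical below 0.06 rad and angle between the x axis of large_basket_center and the x axis of unit_top, either way round below 0.2 rad and x of medium_basket_center in the frame of large_basket_center between -0.012 and 0.012 m and y of medium_basket_center in the frame of large_basket_center between -0.032 and 0.032 m and z of medium_basket_center in the frame of large_basket_center between -0.005 and 0.005 m and contact force between the fingers and medium_basket below 0.1 N and linear speed of medium_basket below 0.03 m/s and distance between small_basket_center and medium_basket_center above 0.08 m), for 0.2 s.
At the end, for the whole second after the job is handed in: Grey basket flat on the unit top, within 30 mm front-back and 25 mm sideways of the clear part's centre, long side within 0.2 rad of the drawer fronts; green one level on its floor, white one level on the green one's floor (each within 5 mm); all let go and at rest (x of large_basket_center in the frame of unit_top between -0.03 and 0.03 m and y of large_basket_center in the frame of unit_top between -0.025 and 0.025 m and z of large_basket_center in the frame of unit_top between 0.03 and 0.04 m and angle between each of large_basket_center, medium_basket_center, small_basket_center's own z axis and vertical below 0.06 rad and angle between the x axis of large_basket_center and the x axis of unit_top, either way round below 0.2 rad and x of medium_basket_center in the frame of large_basket_center between -0.012 and 0.012 m and y of medium_basket_center in the frame of large_basket_center between -0.032 and 0.032 m and z of medium_basket_center in the frame of large_basket_center between -0.005 and 0.005 m and x of small_basket_center in the frame of medium_basket_center between -0.032 and 0.032 m and y of small_basket_center in the frame of medium_basket_center between -0.012 and 0.012 m and z of small_basket_center in the frame of medium_basket_center between -0.004 and 0.006 m and contact force between the fingers and large_basket below 0.1 N and linear speed of each of large_basket, medium_basket, small_basket below 0.03 m/s and contact force between the fingers and medium_basket below 0.1 N and contact force between the fingers and small_basket below 0.1 N); the robot touches nothing.
It fails at once if a carton or bottle beside the large basket was moved over 30 mm or tipped (distance of any of amber_bottle, blue_carton_center from where it was at the start of the episode above 0.03 m or angle between any of amber_bottle, blue_carton_center's own z axis and vertical above 0.35 rad).
It fails at once if a carton or bottle on the drawer unit was moved over 30 mm or tipped (distance of any of red_carton_center, white_bottle from where it was at the start of the episode above 0.03 m or angle between any of red_carton_center, white_bottle's own z axis and vertical above 0.35 rad).
It fails at once if a thing at the far side of the counter was moved over 30 mm or tipped (distance of any of pen_pot, mortar from where it was at the start of the episode above 0.03 m or angle between any of pen_pot, mortar's own z axis and vertical above 0.35 rad).
It fails at once if a basket was dropped (fell freely by more than about 30 mm) ((contact force between the fingers and large_basket below 0.1 N and linear speed of large_basket above 0.8 m/s) or (contact force between the fingers and medium_basket below 0.1 N and linear speed of medium_basket above 0.8 m/s) or (contact force between the fingers and small_basket below 0.1 N and linear speed of small_basket above 0.8 m/s)).
It fails at once if a basket was forced into the next larger one (over 60 N between them) (contact force between medium_basket and large_basket above 60 N or contact force between small_basket and medium_basket above 60 N).
It also fails if it takes over 72 s, if anything falls off the work surface, if the arm or the gripper's body presses on something with over 40 N, if the wrist force passes 120 N, or if a joint passes its speed limit or range.

ROBOT

A 6-joint arm with a two-finger parallel gripper is mounted at the origin on the work surface. World frame = base frame: x ahead of the robot, y to its left, z up, the work surface at z = 0. Lengths are in m, angles in rad, forces in N, time in s.
With the tool pointing down it reaches from about 0.4 to 0.925 m from the base axis. Payload 12.5 kg.
Tool frame: the origin (TCP) lies midway between the tips of the shut fingers; the grasp point (between the pads) lies 19 mm behind it; x points along the fingers, y is the direction in which the jaws open and shut, and the axes are right-handed (so a half turn about x gives the same grasp; the last joint's range is limited). The gripper opens to 95 mm and grips with 3 to 60 N. Pads are 20 mm wide; open, the fingers measure 119 mm over their backs; the gripper's body (75 mm by 180 mm) begins 59 mm behind the grasp point.
Start: joints at [1.199, 0.491, 1.559, -0, 1.092, -0.106], TCP at [0.164, 0.603, 0.215] pointing down, gripper open.
Joint ranges: [-3.1, 3.1], [-0.84, 2.19], [0.05, 2.79], [-1.13, 4.28], [0.06, 2.93], [-2.69, 2.69]. Speed limits (rad/s): [2.22, 2.22, 2.79, 3.14, 3.14, 3.14].

INTERFACE

Orientations are given as a rotation vector (axis times angle).
In Python, from plant import arm, vision, order gives the robot as it stands. The module is installed in compiled form; this text tells all that it offers.
- The arm moves only by the tool play_rows, never from a script. Its argument "series" is a list that holds one entry, the list of rows, each a list of 4 numbers: the shift along the tool's x, y, z in units of 50 mm (1.0 is 50 mm), then the turn about the tool's x in units of 10 degrees (1.0 is 10 degrees). A call has 1 to 10 rows; each row is the pose to reach, as a shift and turn from the pose commanded when the call began, along the tool's axes at that moment; what a row does not reach only later rows make up. A row lasts 1/8 s, in which the tool goes at most 62.5 mm and 10.7 degrees, less where a joint would pass 70% of its speed; a pose out of reach is approached as far as the arm can. A call with a gripper value outside its range is refused whole. "fingers" is the opening, from 0 (shut) to 1 (fully open), set as the call begins (left out, the last holds). The fingers move at their own pace and stop on an object; the grip force is fixed at half the most. Time passes only in rows, so rows that repeat a pose let the fingers close. It gives the time, the measured TCP pose, the force and the opening at its end, in the units of the state.
- arm.get_state(): the state, without advancing time (a new reading comes with each control period).
- vision.camera(name): name is "side" or "top"; returns the picture (384x512x3 uint8, blue, green, red); there is no depth.
- vision.camera_model(name): a dict with "fov_y" (degrees; the focal length in pixels is half the picture's height over the tangent of half this angle, whatever the lens; pixels are square), "cx", "cy" (the principal point, pixels), "R" (3x3) and "t" (3): a world point X has camera coordinates R X + t. Camera axes: x right, y down, z forward; pixel columns grow to the right and rows downward; lengths in m; the calibration is good to about 2 mm. A picture is of the moment at which its call begins. camera_model takes no time and is no camera call.
- order.hand_in(): hands the job in, once; it reports no verdict.
The state is a dict: "time_s": time; "qpos": joint angles; "qd": joint speeds; "joint_efforts": joint torques, N m; "ee_pos": TCP position; "eef_rot": TCP orientation; "contact_force": force on the tool from outside, world axes, zero at the start; "moment": the same for the moment, N m; "width": opening from 0.0 (shut) to 1.0 (fully open).
Only numpy, scipy, OpenCV 4.12 (cv2) and the standard library are available. Lean on these libraries where they do the work, as an engineer would, in place of code of your own. Each camera call takes 0.05 s, during which the arm holds its last target.

## Working session

There is one attempt and no reset: what is moved stays moved. The work goes in short steps, Python scripts to look and compute and a tool call to move; the robot and the scene stay as the last step left them, time stands still between calls to the robot, and variables do not carry over. Pictures are saved under pics/ and viewed, and the job is handed in when it is done.

Besides the shell and the picture viewer there is one more tool, called after "Request:" by a JSON object that holds its "name" and its "arguments", one argument or row to a line. play_rows: Moves the arm, as the interface text tells. Its arguments: {"type":"object","properties":{"series":{"type":"array"},"fingers":{"type":"number"}},"required":["series"]}

```bash
mkdir -p pics
python3 - <<'E'
from plant import arm, vision, order
import cv2
s=arm.get_state()
for k in s: print(k,s[k])
for n in ("side","top"):
    cv2.imwrite(f"pics/{n}0.png",vision.camera(n)); print(n,vision.camera_model(n))
E
```

```text
time_s 0.0
qpos [ 1.19942235e+00  4.91535487e-01  1.55946130e+00 -3.31288312e-05
  1.09165128e+00 -1.05566872e-01]
qd [-5.15121498e-05  1.46829593e-03 -1.09367601e-03  9.05181666e-04
  1.21542105e-03  3.95020997e-05]
joint_efforts [ 8.13938295e-04 -6.12650442e+01 -2.58179641e+01  6.92827790e-02
  4.83217591e-02 -1.10939161e-04]
ee_pos [0.16405906 0.60283675 0.21407261]
eef_rot [ 0.2078348   1.56092859 -0.20946061]
contact_force [ 1.04625446  0.29872433 -0.23363632]
moment [-0.02332347  0.01953478 -0.03341173]
width 1.0015076836796395
side {'fov_y': 46.16228482036145, 'cx': 262.02951290144676, 'cy': 200.6143408049991, 'R': array([[ 0.98261981, -0.18555089,  0.00540061],
       [-0.10822377, -0.59627175, -0.79545434],
       [ 0.15081749,  0.78104473, -0.60598946]]), 't': array([-0.48642254,  0.13739964,  1.27601898])}
top {'fov_y': 54.0966562299081, 'cx': 255.17462473033805, 'cy': 188.64537702154718, 'R': array([[ 0.01979118, -0.9998003 ,  0.00277011],
       [-0.98097804, -0.01995358, -0.19309051],
       [ 0.19310722,  0.00110407, -0.98117704]]), 't': array([-0.02199167,  0.50220297,  1.37731909])}
```

View pics/side0.png

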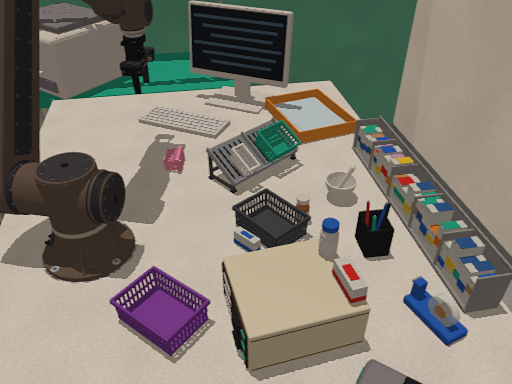

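View pics/top0.png

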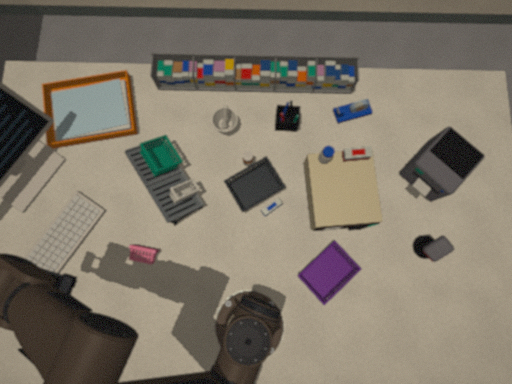

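The side view shows the grey basket at about (271,217), the rack with white (243,155) and green (277,140), and the unit at about (293,300). In the top view grey is at (255,185), the unit top at (343,188), green at (160,156) and white at (185,190). I'll zoom in next.

Run:
```python
import cv2
t=cv2.imread("pics/top0.png"); s=cv2.imread("pics/side0.png")
def crop(im,x,y,w,h,k,n): cv2.imwrite("pics/"+n,cv2.resize(im[y:y+h,x:x+w],None,fx=k,fy=k,interpolation=cv2.INTER_CUBIC))
crop(t,115,125,100,105,5.5,"t_rack.png")
crop(t,215,135,180,110,4.4,"t_unit.png")
crop(s,195,110,130,150,4,"s_rack.png")
crop(s,210,210,170,155,3.8,"s_unit.png")
```

```text
(no output)
```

View pics/t_rack.png

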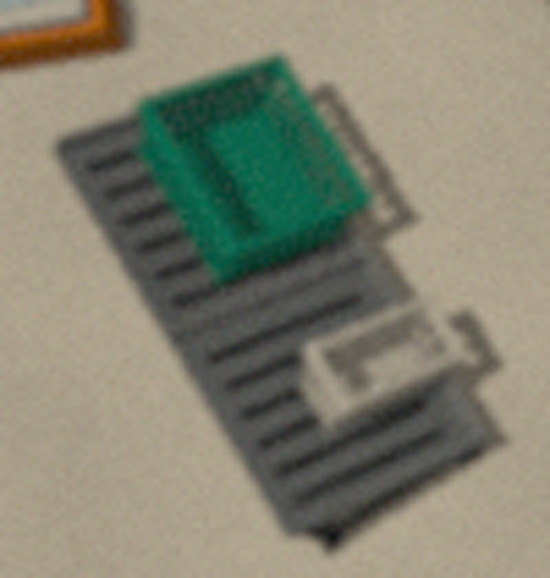

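View pics/t_unit.png

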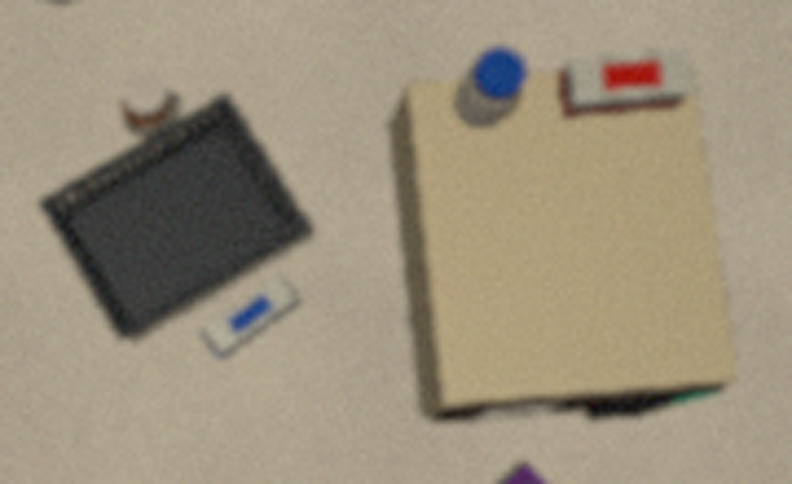

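View pics/s_rack.png

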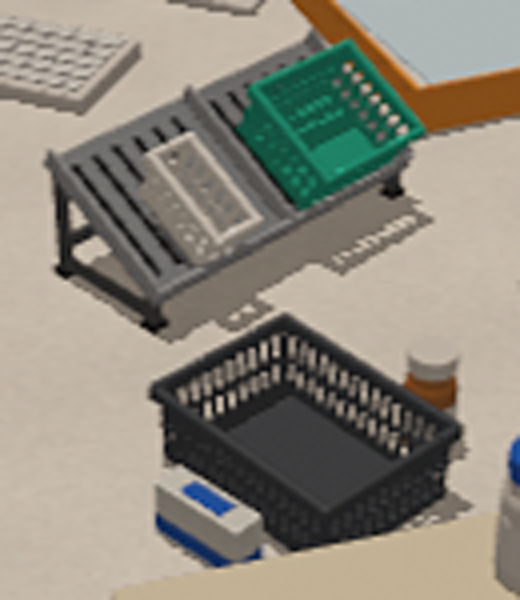

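View pics/s_unit.png

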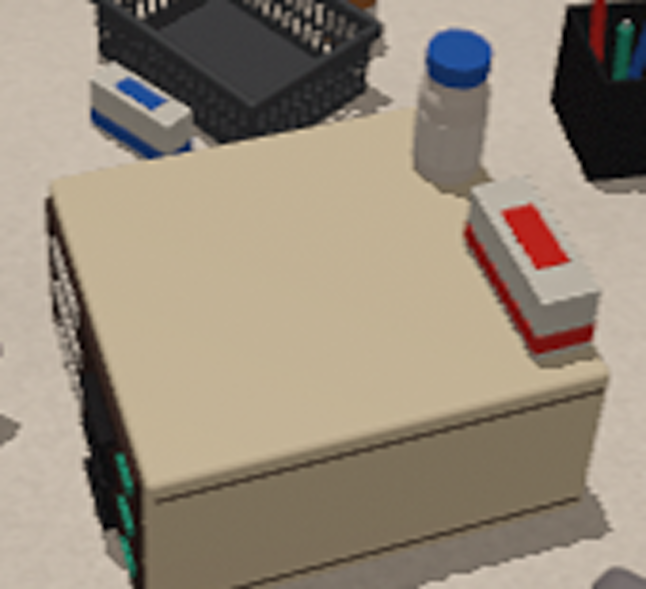

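```bash
cat > h.py <<'E'
import numpy as np, cv2
from plant import vision
def cam(n):
    m=vision.camera_model(n); f=192/np.tan(np.radians(m['fov_y']/2))
    return np.array([[f,0,m['cx']],[0,f,m['cy']],[0,0,1]]),np.array(m['R']),np.array(m['t'])
C={n:cam(n) for n in("side","top")}
def plane(n,px,z):
    K,R,t=C[n]; px=np.atleast_2d(px).astype(float)
    d=(R.T@np.linalg.inv(K)@np.c_[px,np.ones(len(px))].T).T; o=-R.T@t
    return o+d*((z-o[2])/d[:,2])[:,None]
def tri(ps,pt):
    P=[C[n][0]@np.c_[C[n][1],C[n][2]] for n in("side","top")]
    X=cv2.triangulatePoints(P[0],P[1],np.array(ps,float).T,np.array(pt,float).T); return (X[:3]/X[3]).T
def proj(n,X):
    K,R,t=C[n]; q=(K@(R@np.atleast_2d(X).T+t[:,None])).T; return q[:,:2]/q[:,2:]
def kabsch(A,B):
    a=A.mean(0);b=B.mean(0);U,S,V=np.linalg.svd((A-a).T@(B-b)); D=np.diag([1,1,np.sign(np.linalg.det(V.T@U.T))])
    R=V.T@D@U.T; return R,b-R@a
E
cat > m1.py <<'E'
from h import *
np.set_printoptions(precision=4,suppress=True)
c=lambda a,o,k:np.array(a,float)/k+np.array(o)-0.5+0.5/k
print("cams",[(-C[n][1].T@C[n][2]) for n in C])
ut=c([(408,85),(440,405),(733,383),(697,75)],(215,135),4.4); print("unit top",plane("top",ut,.125))
us=c([(52,180),(150,490),(608,378)],(210,210),3.8); print("unit side",plane("side",us,.125))
lt=c([(40,203),(225,97),(313,230),(125,340)],(215,135),4.4); print("large top",plane("top",lt,.07),plane("top",lt,.07).mean(0))
ls=c([(150,390),(285,318),(462,432),(322,518)],(195,110),4); print("large side",plane("side",ls,.07),plane("side",ls,.07).mean(0))
bl=c([(203,330),(222,356),(300,302),(283,283)],(215,135),4.4); print("blue top",plane("top",bl,.026))
bs=c([(157,478),(180,478),(262,517),(215,548)],(195,110),4); print("blue side",plane("side",bs,.026))
at=c([(150,98)],(215,135),4.4); print("amber",plane("top",at,.085)); 
as_=c([(432,360)],(195,110),4); print("amber s",plane("side",as_,.085))
gt=c([(140,100),(283,58),(372,205),(220,283)],(115,125),5.5)
gs=c([(258,82),(350,42),(424,130),(300,208)],(195,110),4)
for g in [ [0,1,2,3],[1,2,3,0],[3,0,1,2]]:
    X=tri(gs[g],gt); print("green",X, [np.linalg.norm(X[i]-X[(i+1)%4]) for i in range(4)])
wt=c([(303,348),(418,300),(462,355),(330,432)],(115,125),5.5)
ws=c([(145,152),(192,130),(265,215),(222,240)],(195,110),4)
for g in [[0,1,2,3],[1,2,3,0],[3,0,1,2]]:
    X=tri(ws[g],wt); print("white",X, [np.linalg.norm(X[i]-X[(i+1)%4]) for i in range(4)])
E
python3 m1.py
```

```text
cams [array([ 0.3004, -1.005 ,  0.8852]), array([ 0.2271, -0.0135,  1.4484])]
unit top [[ 0.6207 -0.2001  0.125 ]
 [ 0.3555 -0.2238  0.125 ]
 [ 0.3779 -0.4591  0.125 ]
 [ 0.6343 -0.4406  0.125 ]]
unit side [[ 0.3573 -0.2272  0.125 ]
 [ 0.3805 -0.4648  0.125 ]
 [ 0.6435 -0.4387  0.125 ]]
large top [[ 0.5262  0.1067  0.07  ]
 [ 0.6231 -0.0497  0.07  ]
 [ 0.5074 -0.1261  0.07  ]
 [ 0.4101  0.0312  0.07  ]] [ 0.5167 -0.0095  0.07  ]
large side [[ 0.4113  0.0304  0.07  ]
 [ 0.5258  0.1011  0.07  ]
 [ 0.6232 -0.0573  0.07  ]
 [ 0.5062 -0.1282  0.07  ]] [ 0.5166 -0.0135  0.07  ]
blue top [[ 0.426  -0.0348  0.026 ]
 [ 0.4037 -0.0516  0.026 ]
 [ 0.4523 -0.1187  0.026 ]
 [ 0.4687 -0.1038  0.026 ]]
blue side [[ 0.4084 -0.0172  0.026 ]
 [ 0.4248 -0.0202  0.026 ]
 [ 0.4757 -0.0723  0.026 ]
 [ 0.4379 -0.0978  0.026 ]]
amber [[0.6166 0.0148 0.085 ]]
amber s [[0.6179 0.0098 0.085 ]]
green [[ 0.5993  0.4168  0.1135]
 [ 0.6335  0.3024  0.1997]
 [ 0.6348  0.2489  0.133 ]
 [ 0.5827  0.392  -0.0217]] [np.float64(0.14725603936356058), np.float64(0.08557564369870585), np.float64(0.2170681587221978), np.flo
[... 526 characters left out ...]
955 0.1167]
 [0.4856 0.2109 0.1821]
 [0.5105 0.1932 0.1038]
 [0.4835 0.2974 0.0141]] [np.float64(0.10973989523169646), np.float64(0.08409495699830997), np.float64(0.14011882560976924), np.float64(0.10500795280396326)]
white [[0.4835 0.293  0.1316]
 [0.5312 0.2288 0.0824]
 [0.4915 0.1972 0.0834]
 [0.4367 0.2736 0.1256]] [np.float64(0.09389323582160716), np.float64(0.05080867350284591), np.float64(0.10309042441203034), np.float64(0.05105586521479784)]
white [[ 0.5113  0.324  -0.0013]
 [ 0.4644  0.2114  0.1705]
 [ 0.4678  0.1795  0.1976]
 [ 0.5041  0.2902  0.04  ]] [np.float64(0.2106616929043351), np.float64(0.041916401928320905), np.float64(0.1959524900607672), np.float64(0.05379089603954395)]
```

```bash
cat > m2.py <<'E'
from h import *
np.set_printoptions(precision=4,suppress=True)
c=lambda a,o,k:np.array(a,float)/k+np.array(o)-0.5+0.5/k
def go(n,px,zs):
    X=np.array([plane(n,p,z)[0] for p,z in zip(px,zs)]); m=X.mean(0)
    b=(X[0]+X[3]-X[1]-X[2])[:2]; a=(X[0]+X[1]-X[2]-X[3])[:2]
    print(n,X[:,:2].tolist(),"ctr",m,"updir yaw",np.degrees(np.arctan2(b[1],b[0])),"cross yaw",np.degrees(np.arctan2(a[1],a[0])),np.linalg.norm(b)/2,np.linalg.norm(a)/2)
# order: back1, front1, front2, back2
gt=c([(140,100),(283,58),(372,205),(220,283)],(115,125),5.5)
gs=c([(350,42),(424,130),(300,208),(258,82)],(195,110),4)
z=[.1407,.0847,.0847,.1407]; go("top",gt,z); go("side",gs,z)
wt=c([(303,348),(418,300),(462,355),(330,432)],(115,125),5.5)
ws=c([(192,130),(265,215),(222,240),(145,152)],(195,110),4)
z=[.1295,.0795,.0795,.1295]; go("top",wt,z); go("side",ws,z)
rt=c([(60,147),(290,530)],(115,125),5.5); X=plane("top",rt,.115); print(X, np.degrees(np.arctan2(*(X[0]-X[1])[[1,0]])), np.linalg.norm(X[0]-X[1]))
for n,px in (("top",c([(40,203),(225,97),(313,230),(125,340)],(215,135),4.4)),("side",c([(285,318),(462,432),(322,518),(150,390)],(195,110),4))): go(n,px,[.07]*4)
E
python3 m2.py
```

```text
top [[0.6455964052793313, 0.40898438373544216], [0.6958191412021473, 0.3307725089329904], [0.5921994703941103, 0.26332096186507464], [0.522971925558718, 0.34741727561048674]] ctr [0.6141 0.3376 0.1127] updir yaw 126.35111144030749 cross yaw 29.694509972382924 0.10076249009788278 0.13022310570344992
side [[0.6439799141894667, 0.4069309305890374], [0.6972997317566255, 0.3378603623980676], [0.5638308180468818, 0.23141556817905884], [0.5499272994491721, 0.3485445923012307]] ctr [0.6138 0.3312 0.1127] updir yaw 109.85102065670625 cross yaw 35.92197295906877 0.09898139358323249 0.14047717621710026
top [[0.4833284177075279, 0.293533418630701], [0.5277533071438668, 0.2294215008269875], [0.4904142563040491, 0.1977701085550272], [0.428528771636582, 0.27262744472185796]] ctr [0.4825 0.2483 0.1045] updir yaw 127.41570117731276 cross yaw 29.70111729132033 0.08748478323574453 0.053037289260190856
side [[0.48451457511530827, 0.29684344310835753], [0.5348888975406573, 0.2340090852626313], [0.49369252952798903, 0.20330964331961], [0.44126811211937683, 0.2682400711142898]] ctr [0.4886 0.2506 0.1045] updir yaw 128.81993610762692 cross yaw 35.079737890106095 0.08199302007059711 0.05159315712767519
[[0.6199 0.4682 0.115 ]
 [0.3663 0.2977 0.115 ]] 33.91585929106966 0.30562409635110954
top [[0.5261795769546845, 0.10666894286993962], [0.6230743408091898, -0.04966166511855984], [0.5074352342253559, -0.12614100020352473], [0.4100883325635598, 0.031174358897777393]] ctr [ 0.5167 -0.0095  0.07  ] updir yaw 121.77002785049949 cross yaw 33.25775373612744 0.18446111873118656 0.13855957891513648
side [[0.5258295483818743, 0.10113681992299117], [0.6231872190978569, -0.05728945610388314], [0.5062085950998505, -0.128249642375178], [0.41126557940677044, 0.03042780435451342]] ctr [ 0.5166 -0.0135  0.07  ] updir yaw 121.23381007942551 cross yaw 31.46035525593386 0.18542810262974538 0.13572226706645238
```

```bash
cat > g.py <<'E'
from h import *
from plant import arm
from scipy.spatial.transform import Rotation as Ro
def goto(x,y,z,yaw,fl=0):
    """numbers for play_rows to TCP x,y,z, tool y axis along yaw (deg, mod 180)"""
    s=arm.get_state(); R=Ro.from_rotvec(s['eef_rot']).as_matrix(); p=np.array(s['ee_pos'])
    cur=np.degrees(np.arctan2(R[1,1],R[0,1])); d=(yaw-cur+90)%180-90
    if fl: d+=180*fl
    sh=R.T@(np.array([x,y,z])-p)/.05
    print("t %.2f p %s yaw %.2f j6 %.2f j1 %.2f w %.3f F %s"%(s['time_s'],np.round(p,4),cur,s['qpos'][5],s['qpos'][0],s['width'],np.round(s['contact_force'],2)), "tiltx",np.round(R[:,0],3))
    print("  shift units",np.round(sh,2),"turn units",np.round(-d/10,2))
def off(c,yaw,a,b):
    t=np.radians(yaw); return c[0]+a*np.cos(t)-b*np.sin(t), c[1]+a*np.sin(t)+b*np.cos(t)
E
python3 - <<'E'
from g import *
x,y=off((.5167,-.0115),32,.066,.02); print(x,y)
goto(x,y,.215,32)
print(plane("top",np.array([(203,330),(222,356),(300,302),(283,283)])/4.4+[215,135],.05))
E
```

```text
0.5620727890616601 0.04043563336252004
t 0.10 p [0.1641 0.6029 0.2141] yaw 74.77 j6 -0.11 j1 1.20 w 0.999 F [-0.02  0.43  0.34] tiltx [-0.    -0.001 -1.   ]
  shift units [-1.000e-02 -8.760e+00  1.064e+01] turn units 4.28
[[ 0.42122962 -0.0358711   0.05      ]
 [ 0.39930016 -0.05237872  0.05      ]
 [ 0.44702557 -0.11837803  0.05      ]
 [ 0.46319439 -0.10372364  0.05      ]]
```

Request:
{"name": "play_rows", "arguments": {
  "series": [
    [[0, -1.1, 1.33, 0.5], [0, -2.2, 2.66, 1.1], [0, -3.3, 4.0, 1.6], [0, -4.4, 5.3, 2.2], [0, -5.5, 6.65, 2.7], [0, -6.6, 8.0, 3.3], [0, -7.7, 9.3, 3.8], [0, -8.76, 10.64, 4.28], [0, -8.76, 10.64, 4.28], [0, -8.76, 10.64, 4.28]]
  ],
  "fingers": 0.34
}}

```text
time_s: 1.35
ee_pos: [0.526, 0.0909, 0.2145]
eef_rot: [0.789, 1.423, -0.789]
contact_force: [1.5, 1.5, -0.5]
width: 0.341
```

Run:
```python
from g import *
goto(.562,.0404,.041,32)
```

```text
t 1.35 p [0.526  0.0909 0.2145] yaw 31.96 j6 -0.51 j1 0.05 w 0.341 F [ 1.5   1.51 -0.49] tiltx [-0.  0. -1.]
  shift units [3.47 0.08 1.24] turn units -0.0
```

Request:
{"name": "play_rows", "arguments": {
  "series": [
    [[0, 0.08, 1.24, 0], [0, 0.08, 1.24, 0], [0, 0.08, 1.24, 0], [0, 0.08, 1.24, 0]]
  ]
}}

```text
time_s: 1.85
ee_pos: [0.5607, 0.0435, 0.2147]
eef_rot: [0.788, 1.424, -0.788]
contact_force: [0.0, -0.3, -0.1]
width: 0.342
```

Run:
```python
from g import *
goto(.562,.0404,.041,32)
cv2.imwrite("pics/s1.png",cv2.resize(vision.camera("side")[150:300,180:360],None,fx=4,fy=4))
cv2.imwrite("pics/t1.png",cv2.resize(vision.camera("top")[100:240,180:360],None,fx=4,fy=4))
```

```text
t 1.85 p [0.5607 0.0435 0.2147] yaw 32.05 j6 -0.60 j1 -0.04 w 0.342 F [ 0.03 -0.3  -0.08] tiltx [-0.  0. -1.]
  shift units [ 3.47 -0.01  0.07] turn units 0.0
```

View pics/s1.png

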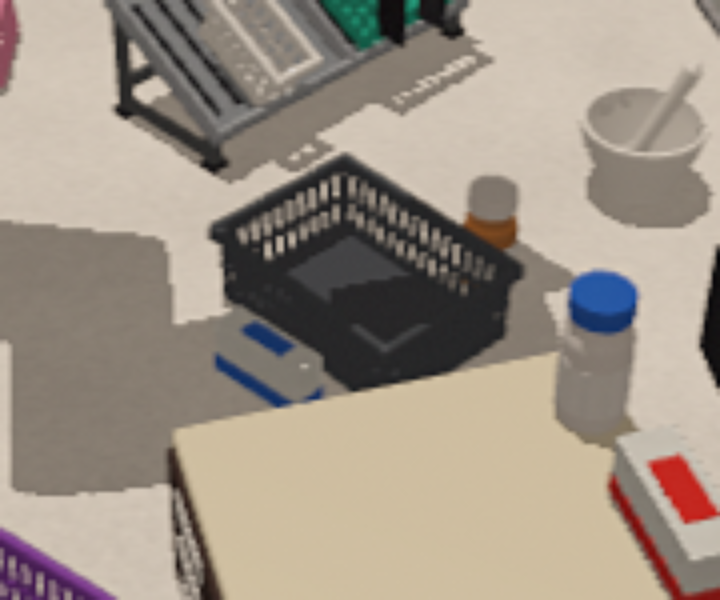

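View pics/t1.png

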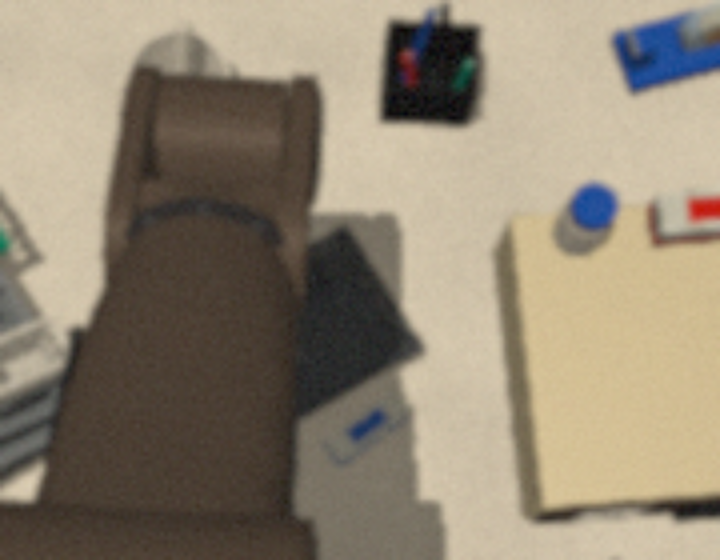

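Request:
{"name": "play_rows", "arguments": {
  "series": [
    [[0.9, 0, 0.07, 0], [1.8, 0, 0.07, 0], [2.5, 0, 0.07, 0], [3.0, 0, 0.07, 0], [3.47, 0, 0.07, 0], [3.47, 0, 0.07, 0]]
  ]
}}

```text
time_s: 2.7
ee_pos: [0.5623, 0.0402, 0.0401]
eef_rot: [0.788, 1.426, -0.79]
contact_force: [-0.2, 0.7, -0.1]
width: 0.34
```

Run:
```python
from g import *
goto(.562,.0404,.041,32)
cv2.imwrite("pics/s2.png",cv2.resize(vision.camera("side")[150:300,180:360],None,fx=4,fy=4))
```

```text
t 2.70 p [0.5623 0.0402 0.0401] yaw 32.03 j6 -0.61 j1 -0.05 w 0.340 F [-0.25  0.68 -0.12] tiltx [-0.003  0.    -1.   ]
  shift units [-0.02 -0.   -0.01] turn units 0.0
```

View pics/s2.png

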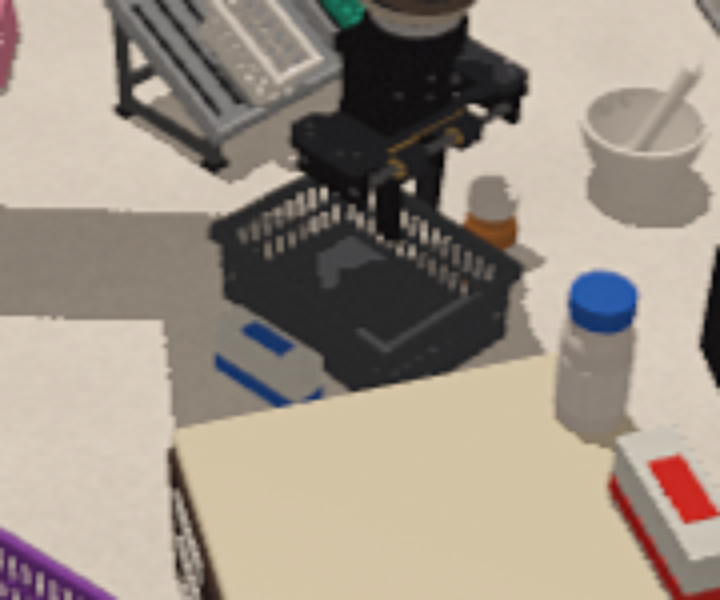

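The fingers straddle the back wall, clear of the amber bottle. Closing now.

Request:
{"name": "play_rows", "arguments": {
  "series": [
    [[0, 0, 0, 0], [0, 0, 0, 0], [0, 0, 0, 0], [0, 0, 0, 0], [0, 0, 0, 0]]
  ],
  "fingers": 0
}}

```text
time_s: 3.38
ee_pos: [0.5637, 0.0395, 0.0419]
eef_rot: [0.79, 1.422, -0.788]
contact_force: [1.2, 1.2, 7.0]
width: 0.095
```

Request:
{"name": "play_rows", "arguments": {
  "series": [
    [[-0.3, 0, 0, 0], [-1, 0, 0, 0], [-1.9, 0, 0, 0], [-2.8, 0, 0, 0], [-3.6, 0, 0, 0], [-4, 0, 0, 0], [-4, 0, 0, 0]]
  ]
}}

```text
time_s: 4.25
ee_pos: [0.5634, 0.0394, 0.2429]
eef_rot: [0.79, 1.42, -0.788]
contact_force: [0.3, 0.8, -1.8]
width: 0.092
```

Run:
```python
from g import *
x,y=off((.4793,-.333),5.4,.066-.003,.02); print(x,y)
goto(x,y,.24,5.4)
cv2.imwrite("pics/s3.png",cv2.resize(vision.camera("side")[100:300,180:380],None,fx=3,fy=3))
```

```text
0.5401382375036238 -0.307159936968872
t 4.25 p [0.5634 0.0394 0.2429] yaw 31.97 j6 -0.61 j1 -0.05 w 0.092 F [ 0.35  0.83 -1.78] tiltx [ 0.003  0.    -1.   ]
  shift units [ 0.06 -4.06  5.63] turn units 2.66
```

View pics/s3.png

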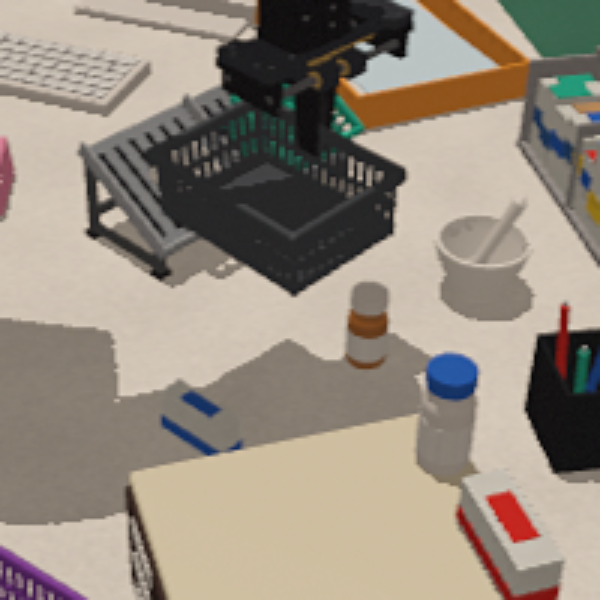

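Request:
{"name": "play_rows", "arguments": {
  "series": [
    [[-1.2, -0.2, 0.3, 0.15], [-1.2, -0.8, 1.1, 0.5], [-1.2, -1.5, 2.0, 0.9], [-1.2, -2.2, 3.0, 1.4], [-1.2, -2.9, 4.0, 1.9], [-1.2, -3.5, 4.9, 2.3], [-1.2, -4.06, 5.63, 2.66], [-1.2, -4.06, 5.63, 2.66], [-1.2, -4.06, 5.63, 2.66]]
  ]
}}

```text
time_s: 5.42
ee_pos: [0.5398, -0.3065, 0.2998]
eef_rot: [1.14, 1.254, -1.14]
contact_force: [-0.3, -0.0, -1.0]
width: 0.086
```

Run:
```python
from g import *
goto(.5401,-.3072,.17,5.4)
cv2.imwrite("pics/s4.png",cv2.resize(vision.camera("side")[170:370,190:390],None,fx=3,fy=3))
cv2.imwrite("pics/t4.png",cv2.resize(vision.camera("top")[120:260,260:420],None,fx=4,fy=4))
```

```text
t 5.42 p [ 0.5398 -0.3065  0.2998] yaw 5.37 j6 -0.72 j1 -0.62 w 0.086 F [-0.3  -0.04 -0.99] tiltx [-0.002  0.002 -1.   ]
  shift units [2.6  0.01 0.02] turn units -0.0
```

View pics/s4.png

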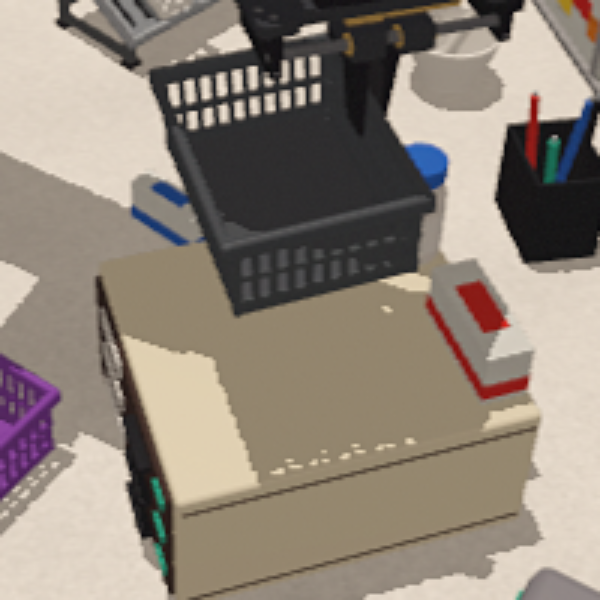

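View pics/t4.png

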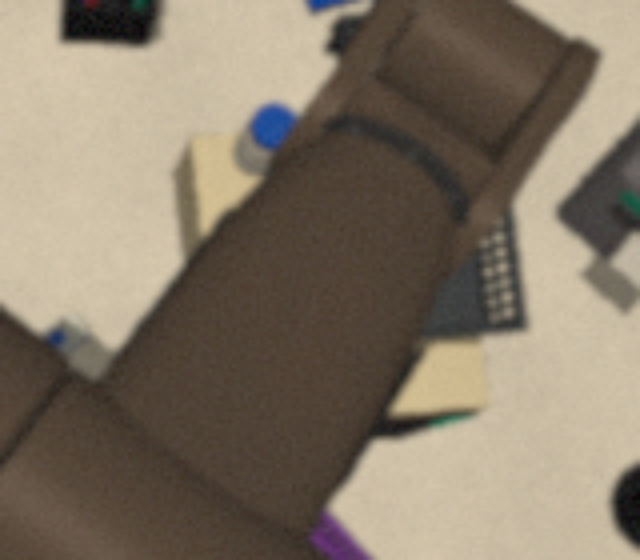

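Run:
```python
from g import *
X=plane("side",np.array([(152,72),(228,246),(433,206)])/3+[190,170],.329)
print(X,"ctr",(X[0]+X[2])/2, np.degrees(np.arctan2(*(X[2]-X[1])[[1,0]])),np.linalg.norm(X[2]-X[1]),np.linalg.norm(X[0]-X[1]))
```

```text
[[ 0.39937498 -0.25792603  0.329     ]
 [ 0.41785539 -0.43701321  0.329     ]
 [ 0.54804939 -0.42511821  0.329     ]] ctr [ 0.47371219 -0.34152212  0.329     ] 5.220256158910117 0.13073625303677688 0.18003817293224075
```

Request:
{"name": "play_rows", "arguments": {
  "series": [
    [[0.5, 0, 0, 0], [1.1, 0, 0, 0], [1.6, 0, 0, 0], [2.0, 0, 0, 0], [2.2, 0, 0, 0], [2.2, 0, 0, 0]]
  ]
}}

```text
time_s: 6.28
ee_pos: [0.5402, -0.3062, 0.1909]
eef_rot: [1.139, 1.253, -1.139]
contact_force: [-0.2, -0.0, -2.5]
width: 0.087
```

Run:
```python
from g import *
goto(.5401,-.3072,.167,5.4)
cv2.imwrite("pics/s5.png",cv2.resize(vision.camera("side")[170:370,190:390],None,fx=3,fy=3))
```

```text
t 6.28 p [ 0.5402 -0.3062  0.1909] yaw 5.42 j6 -0.72 j1 -0.62 w 0.087 F [-0.19 -0.02 -2.53] tiltx [-0.001  0.    -1.   ]
  shift units [ 0.48 -0.    0.02] turn units 0.0
```

View pics/s5.png

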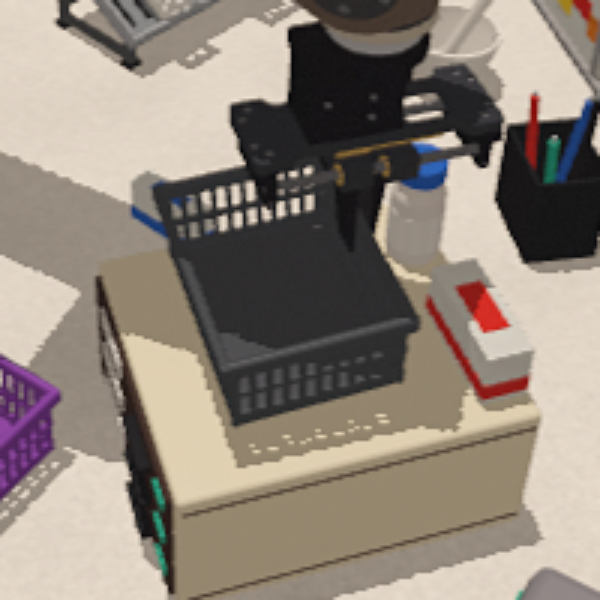

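Request:
{"name": "play_rows", "arguments": {
  "series": [
    [[0.12, 0, 0, 0], [0.25, 0, 0, 0], [0.35, 0, 0, 0], [0.42, 0, 0, 0], [0.42, 0, 0, 0]]
  ]
}}

```text
time_s: 6.95
ee_pos: [0.5406, -0.3071, 0.1706]
eef_rot: [1.14, 1.251, -1.139]
contact_force: [3.2, 0.5, 5.1]
width: 0.092
```

Run:
```python
from g import *
goto(.5401,-.3072,.167,5.4)
cv2.imwrite("pics/s6.png",cv2.resize(vision.camera("side")[170:370,190:390],None,fx=3,fy=3))
```

```text
t 6.95 p [ 0.5406 -0.3071  0.1706] yaw 5.38 j6 -0.72 j1 -0.62 w 0.092 F [3.18 0.45 5.07] tiltx [ 0.001 -0.001 -1.   ]
  shift units [ 0.07 -0.01  0.  ] turn units -0.0
```

View pics/s6.png

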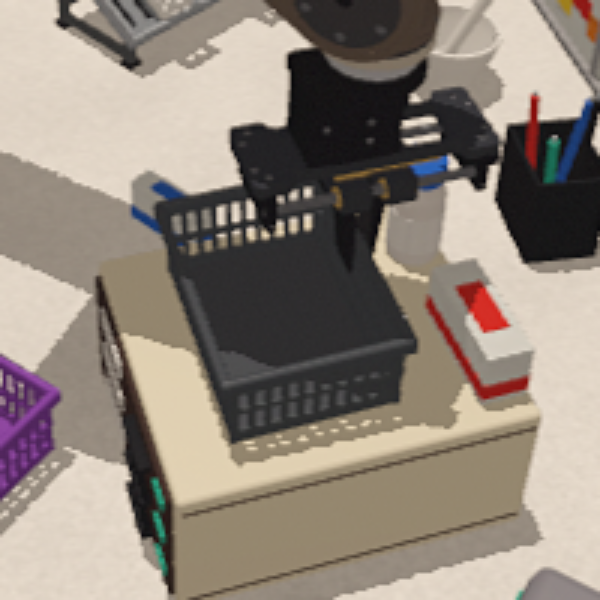

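Request:
{"name": "play_rows", "arguments": {
  "series": [
    [[0.04, 0, 0, 0], [0.08, 0, 0, 0], [0.08, 0, 0, 0]]
  ]
}}

```text
time_s: 7.38
ee_pos: [0.5408, -0.3071, 0.167]
eef_rot: [1.14, 1.25, -1.139]
contact_force: [4.9, 0.5, 6.5]
width: 0.096
```

Request:
{"name": "play_rows", "arguments": {
  "series": [
    [[0, 0, 0, 0], [0, 0, 0, 0], [0, 0, 0, 0], [0, 0, 0, 0]]
  ],
  "fingers": 0.3
}}

```text
time_s: 7.88
ee_pos: [0.54, -0.3068, 0.1659]
eef_rot: [1.14, 1.252, -1.14]
contact_force: [0.3, 0.9, 0.1]
width: 0.301
```

Request:
{"name": "play_rows", "arguments": {
  "series": [
    [[-0.4, 0, 0, 0], [-1.2, 0, 0, 0], [-2.2, 0, 0, 0], [-3.2, 0, 0, 0], [-3.2, 0, 0, 0]]
  ]
}}

```text
time_s: 8.5
ee_pos: [0.5408, -0.3074, 0.3301]
eef_rot: [1.139, 1.245, -1.138]
contact_force: [0.1, 0.5, 0.0]
width: 0.298
```

Run:
```python
from g import *
# green: rack yaw 124 up; centre rim (.614,.335,.1127)
goto(.614,.335,.33,34)
cv2.imwrite("pics/s7.png",cv2.resize(vision.camera("side")[170:370,190:390],None,fx=3,fy=3))
```

```text
t 8.50 p [ 0.5408 -0.3074  0.3301] yaw 5.37 j6 -0.72 j1 -0.62 w 0.298 F [0.05 0.54 0.02] tiltx [ 0.005 -0.004 -1.   ]
  shift units [ -0.04   2.66 -12.65] turn units -2.86
```

View pics/s7.png

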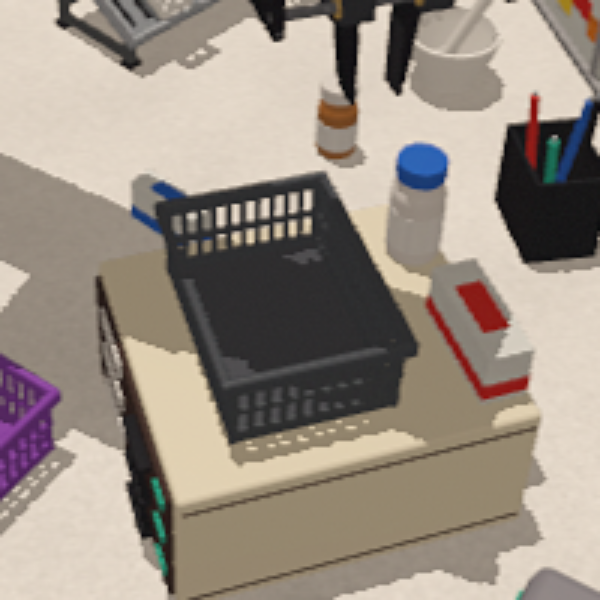

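Run:
```python
from g import *
X=plane("side",np.array([(160,207),(325,175),(416,348),(224,387)])/3+[190,170],.195); print(X.mean(0),X)
goto(.662,.374,.25,34)
```

```text
[ 0.4774159  -0.33373273  0.195     ] [[ 0.40363632 -0.24928465  0.195     ]
 [ 0.5359045  -0.23577938  0.195     ]
 [ 0.55205162 -0.42008805  0.195     ]
 [ 0.41807115 -0.42977883  0.195     ]]
t 8.55 p [ 0.5402 -0.307   0.3275] yaw 5.37 j6 -0.72 j1 -0.62 w 0.300 F [ 0.19 -0.38 -0.59] tiltx [ 0.002 -0.002 -1.   ]
  shift units [  1.53   3.7  -13.33] turn units -2.86
```

Large basket is at about (0.477,-0.334), on target. Next, green.

Request:
{"name": "play_rows", "arguments": {
  "series": [
    [[0, 0.3, -1.1, -0.3], [0, 0.7, -2.3, -0.6], [0, 1.0, -3.5, -0.9], [0, 1.3, -4.7, -1.2], [0, 1.65, -5.9, -1.5], [0, 2.0, -7.1, -1.8], [0, 2.3, -8.3, -2.1], [0.3, 2.65, -9.5, -2.4], [0.6, 3.0, -10.7, -2.7], [0.9, 3.3, -11.9, -2.86]]
  ],
  "fingers": 0.34
}}

```text
time_s: 9.8
ee_pos: [0.6477, 0.2983, 0.2799]
eef_rot: [0.76, 1.435, -0.763]
contact_force: [1.3, -0.4, 0.5]
width: 0.341
```

Run:
```python
from g import *
goto(.662,.374,.20,34)
```

```text
t 9.80 p [0.6477 0.2983 0.2799] yaw 34.04 j6 -0.26 j1 0.34 w 0.341 F [ 1.28 -0.41  0.49] tiltx [-0.002 -0.001 -1.   ]
  shift units [ 1.6   1.09 -1.09] turn units 0.0
```

Request:
{"name": "play_rows", "arguments": {
  "series": [
    [[0.8, 1.0, -1.0, 0], [1.5, 1.0, -1.0, 0], [1.5, 1.0, -1.0, 0], [1.5, 1.0, -1.0, 0]]
  ]
}}

```text
time_s: 10.3
ee_pos: [0.6619, 0.3651, 0.2083]
eef_rot: [0.763, 1.432, -0.762]
contact_force: [0.0, -1.0, -0.0]
width: 0.341
```

Run:
```python
from g import *
goto(.662,.374,.088,34)
cv2.imwrite("pics/s8.png",cv2.resize(vision.camera("side")[60:220,190:350],None,fx=4,fy=4))
```

```text
t 10.30 p [0.6619 0.3651 0.2083] yaw 33.94 j6 -0.18 j1 0.42 w 0.341 F [ 0.02 -0.97 -0.01] tiltx [ 0.001  0.    -1.   ]
  shift units [ 2.41  0.1  -0.15] turn units -0.01
```

View pics/s8.png

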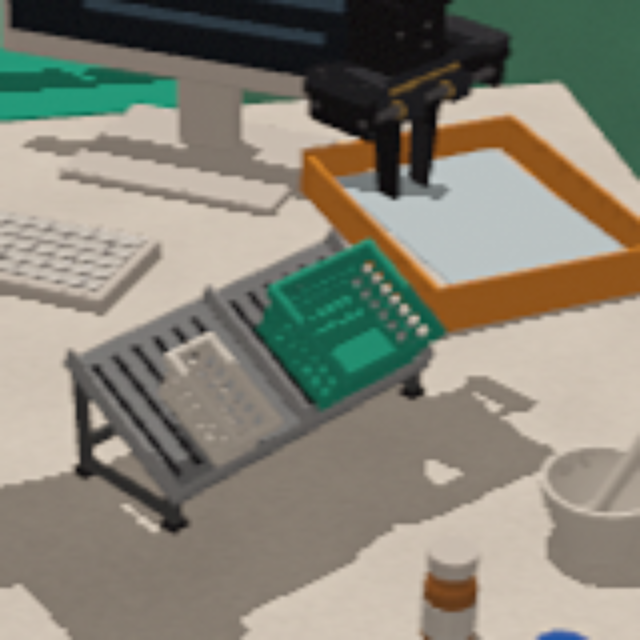

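Request:
{"name": "play_rows", "arguments": {
  "series": [
    [[0.5, 0.1, -0.15, 0], [1.1, 0.1, -0.15, 0], [1.6, 0.1, -0.15, 0], [2.1, 0.1, -0.15, 0], [2.4, 0.1, -0.15, 0], [2.4, 0.1, -0.15, 0]]
  ]
}}

```text
time_s: 11.1
ee_pos: [0.6617, 0.3743, 0.0877]
eef_rot: [0.763, 1.433, -0.763]
contact_force: [-1.1, -0.2, -0.7]
width: 0.341
```

Run:
```python
from g import *
goto(.662,.374,.088,34)
cv2.imwrite("pics/s9.png",cv2.resize(vision.camera("side")[90:190,230:330],None,fx=6,fy=6,interpolation=cv2.INTER_CUBIC))
```

```text
t 11.10 p [0.6617 0.3743 0.0877] yaw 33.93 j6 -0.16 j1 0.43 w 0.341 F [-1.13 -0.24 -0.7 ] tiltx [ 0.  0. -1.]
  shift units [-0.01  0.    0.01] turn units -0.01
```

View pics/s9.png

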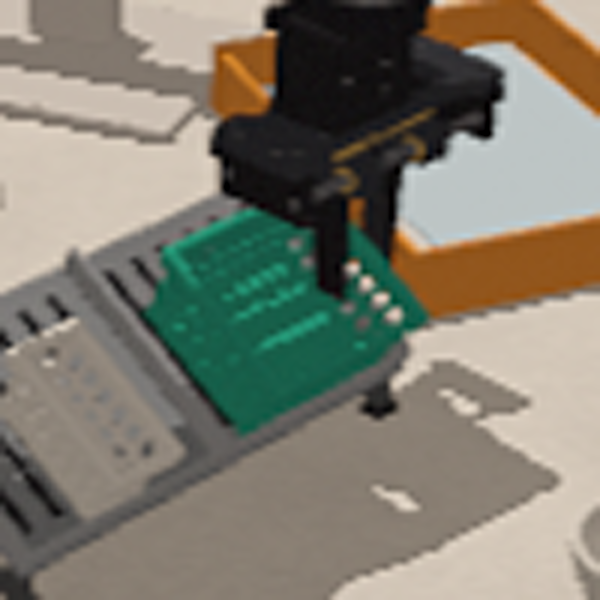

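Request:
{"name": "play_rows", "arguments": {
  "series": [
    [[0, 0, 0, 0], [0, 0, 0, 0], [0, 0, 0, 0], [0, 0, 0, 0], [0, 0, 0, 0]]
  ],
  "fingers": 0
}}

```text
time_s: 11.78
ee_pos: [0.6619, 0.3751, 0.0882]
eef_rot: [0.763, 1.432, -0.761]
contact_force: [1.5, -0.4, 5.8]
width: 0.099
```

Request:
{"name": "play_rows", "arguments": {
  "series": [
    [[-0.2, 0, 0, 0], [-0.6, 0, 0, 0], [-1.2, 0, 0, 0], [-1.9, 0, 0, 0], [-2.4, 0, 0, 0], [-2.4, 0, 0, 0]]
  ]
}}

```text
time_s: 12.52
ee_pos: [0.662, 0.3754, 0.2104]
eef_rot: [0.765, 1.43, -0.759]
contact_force: [0.7, 0.4, -1.2]
width: 0.093
```

Run:
```python
from g import *
# target: green centre (.47,.07) -> grip at +.06 e
x,y=.47+.06*.829,.07+.06*.559; print(x,y)
goto(x,y,.2,34)
cv2.imwrite("pics/s10.png",cv2.resize(vision.camera("side")[60:200,210:350],None,fx=4,fy=4,interpolation=cv2.INTER_CUBIC))
```

```text
0.51974 0.10354000000000001
t 12.53 p [0.662  0.3754 0.2104] yaw 33.97 j6 -0.16 j1 0.43 w 0.093 F [ 0.68  0.44 -1.18] tiltx [ 0.004  0.002 -1.   ]
  shift units [ 0.18 -5.4   2.92] turn units -0.0
```

View pics/s10.png

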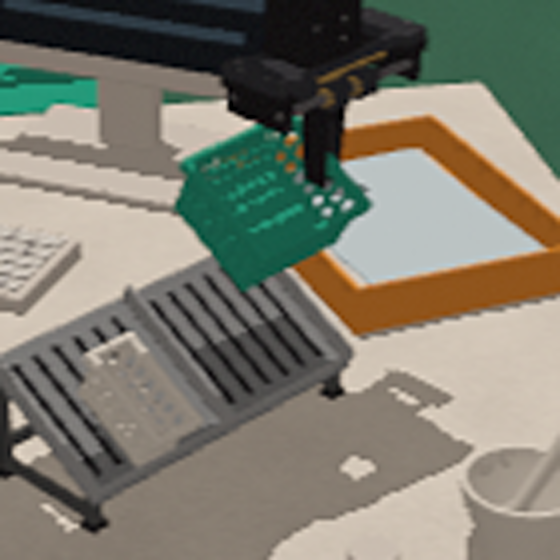

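Request:
{"name": "play_rows", "arguments": {
  "series": [
    [[-0.4, -0.5, 0.3, 0], [-0.6, -1.4, 0.75, 0], [-0.6, -2.4, 1.3, 0], [-0.6, -3.4, 1.85, 0], [-0.6, -4.4, 2.4, 0], [-0.4, -5.1, 2.75, 0], [0.2, -5.4, 2.92, 0], [1.0, -5.4, 2.92, 0], [1.6, -5.4, 2.92, 0], [1.6, -5.4, 2.92, 0]]
  ]
}}

```text
time_s: 13.82
ee_pos: [0.5176, 0.1028, 0.125]
eef_rot: [0.761, 1.438, -0.765]
contact_force: [0.1, -0.4, -0.3]
width: 0.095
```

Run:
```python
from g import *
goto(.5197,.1035,.036,34)
cv2.imwrite("pics/s11.png",cv2.resize(vision.camera("side")[110:260,190:340],None,fx=4,fy=4,interpolation=cv2.INTER_CUBIC))
```

```text
t 13.82 p [0.5176 0.1028 0.125 ] yaw 33.96 j6 -0.52 j1 0.07 w 0.095 F [ 0.09 -0.45 -0.29] tiltx [-0.005 -0.    -1.   ]
  shift units [1.78 0.05 0.02] turn units -0.0
```

View pics/s11.png

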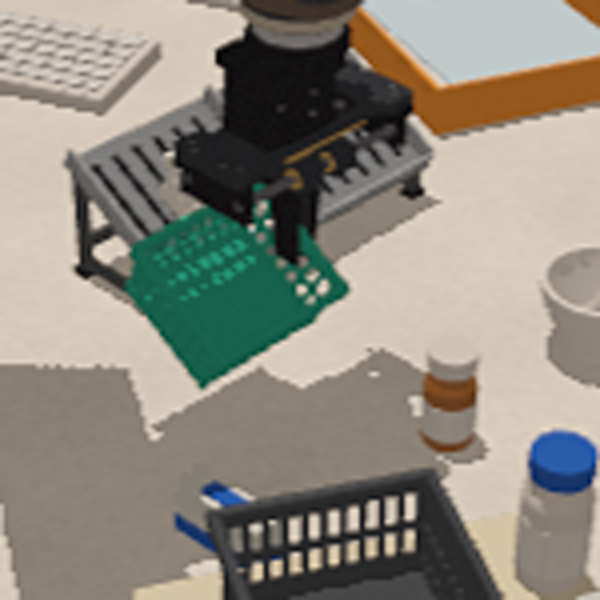

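Request:
{"name": "play_rows", "arguments": {
  "series": [
    [[0.4, 0, 0, 0], [0.8, 0, 0, 0], [1.1, 0, 0, 0], [1.3, 0, 0, 0], [1.45, 0, 0, 0], [1.55, 0, 0, 0], [1.6, 0, 0, 0]]
  ]
}}

```text
time_s: 14.75
ee_pos: [0.5211, 0.104, 0.0498]
eef_rot: [0.765, 1.429, -0.759]
contact_force: [-3.0, 11.2, 35.6]
width: 0.105
```

Request:
{"name": "play_rows", "arguments": {
  "series": [
    [[0.05, 0, 0, 0], [0.1, 0, 0, 0], [0.14, 0, 0, 0], [0.18, 0, 0, 0], [0.18, 0, 0, 0]]
  ]
}}

```text
time_s: 15.38
ee_pos: [0.5207, 0.1042, 0.041]
eef_rot: [0.765, 1.429, -0.759]
contact_force: [-2.5, 10.4, 31.2]
width: 0.107
```

Run:
```python
from g import *
goto(.5197,.1035,.036,34)
cv2.imwrite("pics/s12.png",cv2.resize(vision.camera("side")[110:260,190:340],None,fx=4,fy=4,interpolation=cv2.INTER_CUBIC))
```

```text
t 15.38 p [0.5207 0.1042 0.041 ] yaw 33.95 j6 -0.52 j1 0.07 w 0.107 F [-2.53 10.36 31.19] tiltx [ 0.005  0.001 -1.   ]
  shift units [ 0.1  -0.02  0.  ] turn units -0.0
```

View pics/s12.png

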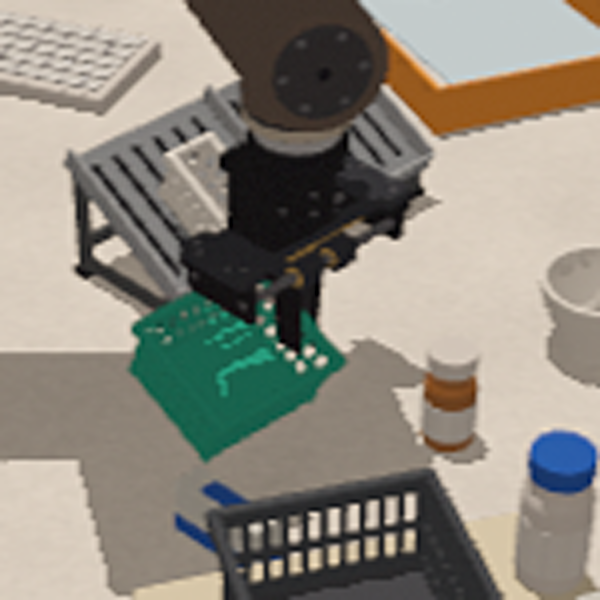

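Request:
{"name": "play_rows", "arguments": {
  "series": [
    [[0.06, 0, 0, 0], [0.1, 0, 0, 0], [0.1, 0, 0, 0]]
  ]
}}

```text
time_s: 15.8
ee_pos: [0.5205, 0.1042, 0.0359]
eef_rot: [0.765, 1.43, -0.76]
contact_force: [-3.0, 11.2, 30.4]
width: 0.109
```

Request:
{"name": "play_rows", "arguments": {
  "series": [
    [[0, 0, 0, 0], [0, 0, 0, 0], [0, 0, 0, 0], [0, 0, 0, 0]]
  ],
  "fingers": 0.3
}}

```text
time_s: 16.3
ee_pos: [0.5191, 0.1029, 0.033]
eef_rot: [0.762, 1.433, -0.763]
contact_force: [0.2, -0.1, 0.2]
width: 0.299
```

Run:
```python
from g import *
goto(.5197,.1035,.036,34)
cv2.imwrite("pics/s13.png",cv2.resize(vision.camera("side")[110:260,190:340],None,fx=4,fy=4,interpolation=cv2.INTER_CUBIC))
```

```text
t 16.30 p [0.5191 0.1029 0.033 ] yaw 33.97 j6 -0.52 j1 0.07 w 0.299 F [ 0.15 -0.15  0.19] tiltx [-0.  0. -1.]
  shift units [-0.06  0.02 -0.  ] turn units -0.0
```

View pics/s13.png

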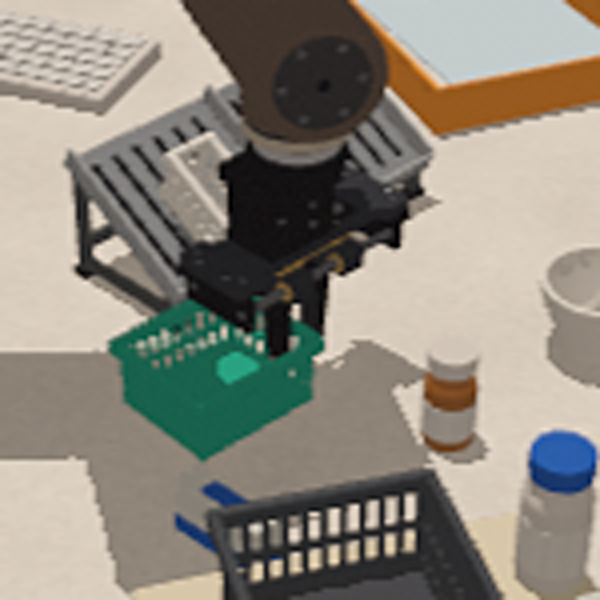

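Run:
```python
from g import *
cv2.imwrite("pics/s14.png",cv2.resize(vision.camera("side")[180:230,210:280],None,fx=10,fy=10,interpolation=cv2.INTER_CUBIC))
X=plane("side",np.array([(108,347),(204,402),(326,346)])/4+[190,110],.062);print(X,(X[0]+X[2])/2)
```

```text
[[0.37388168 0.09960492 0.062     ]
 [0.43577972 0.0200591  0.062     ]
 [0.53754974 0.07121484 0.062     ]] [0.45571571 0.08540988 0.062     ]
```

View pics/s14.png

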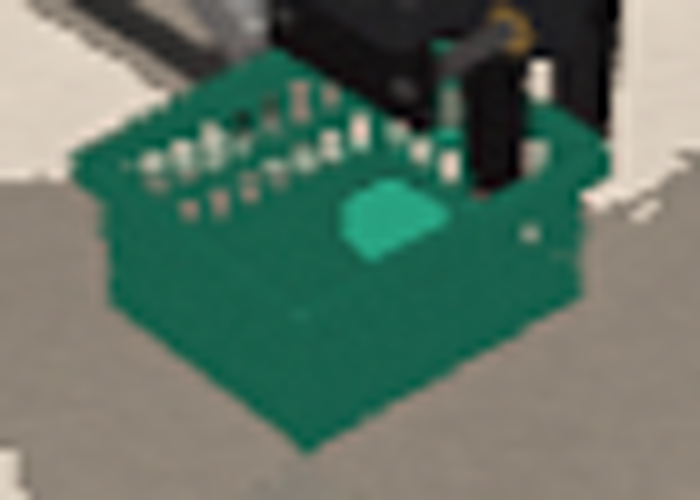

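Run:
```python
from g import *
X=plane("side",np.array([(70,158),(280,45),(612,155)])/10+[209.5,179.5],.062);print(X,(X[0]+X[2])/2,[np.linalg.norm(X[i]-X[j]) for i,j in((0,1),(1,2),(0,2))])
for i,j in((0,1),(1,2)): d=X[j]-X[i]; print(np.degrees(np.arctan2(d[1],d[0])))
c=(X[0]+X[2])/2; s=arm.get_state()['ee_pos'][:2]-c[:2]; print(s, s@[.829,.559], s@[-.559,.829])
B=plane("side",np.array([(110,305),(305,452),(580,298)])/10+[209.5,179.5],0);print(B,(B[0]+B[2])/2)
for i,j in((0,1),(1,2)): d=B[j]-B[i]; print(np.degrees(np.arctan2(d[1],d[0])),np.linalg.norm(d))
```

```text
[[0.37317291 0.1072583  0.062     ]
 [0.44493982 0.1552006  0.062     ]
 [0.53668752 0.07917665 0.062     ]] [0.45493022 0.09321748 0.062     ] [np.float64(0.08630732055457382), np.float64(0.11915235170426522), np.float64(0.16590843379685685)]
33.74403244953591
-39.64581221777255
[0.06413719 0.00967826] 0.058579878911003594 -0.027829406949394248
[[0.38277797 0.11132264 0.        ]
 [0.432719   0.02956981 0.        ]
 [0.5293053  0.0882966  0.        ]] [0.45604164 0.09980962 0.        ]
-58.580149776872744 0.09579995708790123
31.30060587787946 0.11303871146268218
```

Run:
```python
from g import *
x,y=off((.456,.1005),31.5,.060,0); print(x,y); goto(x,y,.039,31.5)
```

```text
0.5071584098612455 0.13184991388295694
t 16.40 p [0.5191 0.1029 0.0331] yaw 33.97 j6 -0.52 j1 0.07 w 0.298 F [ 0.45  0.02 -1.03] tiltx [-0.  0. -1.]
  shift units [-0.12  0.13 -0.61] turn units 0.25
```

Request:
{"name": "play_rows", "arguments": {
  "series": [
    [[-0.12, 0.07, -0.3, 0.12], [-0.12, 0.13, -0.61, 0.25], [-0.12, 0.13, -0.61, 0.25], [-0.12, 0.13, -0.61, 0.25]]
  ]
}}

```text
time_s: 16.9
ee_pos: [0.5077, 0.1316, 0.0392]
eef_rot: [0.795, 1.42, -0.795]
contact_force: [-0.1, -0.1, 0.8]
width: 0.303
```

Request:
{"name": "play_rows", "arguments": {
  "series": [
    [[0, 0, 0, 0], [0, 0, 0, 0], [0, 0, 0, 0], [0, 0, 0, 0], [0, 0, 0, 0]]
  ],
  "fingers": 0
}}

```text
time_s: 17.52
ee_pos: [0.5074, 0.1318, 0.0393]
eef_rot: [0.796, 1.42, -0.796]
contact_force: [-0.3, -1.1, 2.3]
width: 0.094
```

Request:
{"name": "play_rows", "arguments": {
  "series": [
    [[-0.2, 0, 0, 0], [-0.8, 0, 0, 0], [-1.6, 0, 0, 0], [-2.4, 0, 0, 0], [-2.8, 0, 0, 0], [-2.8, 0, 0, 0]]
  ]
}}

```text
time_s: 18.27
ee_pos: [0.508, 0.1321, 0.1808]
eef_rot: [0.797, 1.418, -0.794]
contact_force: [0.1, -0.6, -2.3]
width: 0.089
```

Run:
```python
from g import *
goto(.5072,.1318,.3,31.5)
cv2.imwrite("pics/s15.png",cv2.resize(vision.camera("side")[70:240,170:340],None,fx=4,fy=4,interpolation=cv2.INTER_CUBIC))
```

```text
t 18.27 p [0.508  0.1321 0.1808] yaw 31.47 j6 -0.42 j1 0.13 w 0.089 F [ 0.09 -0.58 -2.32] tiltx [ 0.003  0.001 -1.   ]
  shift units [-2.38 -0.01 -0.  ] turn units -0.0
```

View pics/s15.png

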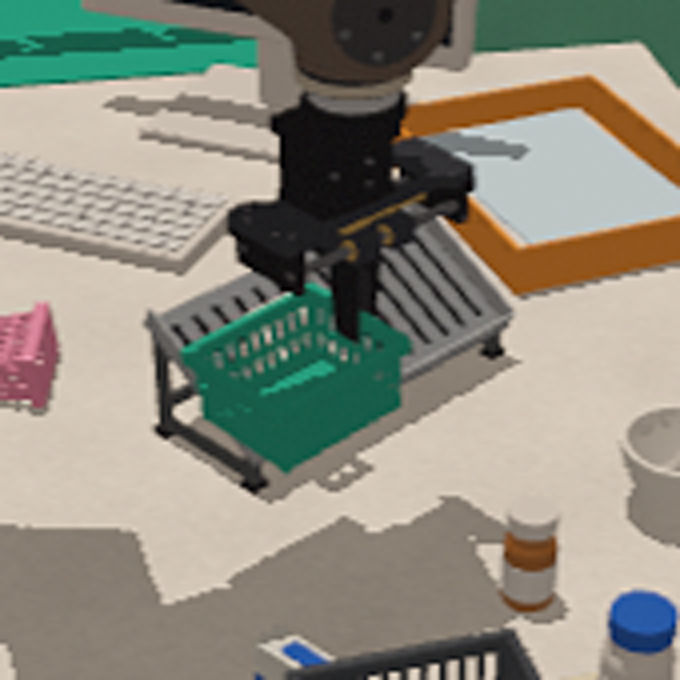

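Run:
```python
from g import *
goto(.473,-.286,.30,95.2)
```

```text
t 18.32 p [0.5075 0.132  0.1796] yaw 31.47 j6 -0.42 j1 0.13 w 0.087 F [-0.16  0.26 -1.7 ] tiltx [ 0.001  0.    -1.   ]
  shift units [-2.41 -4.95  6.77] turn units -6.37
```

Request:
{"name": "play_rows", "arguments": {
  "series": [
    [[-1.0, -0.2, 0.3, 0], [-2.0, -0.7, 1.0, -0.5], [-2.41, -1.4, 1.9, -1.3], [-2.41, -2.1, 2.8, -2.1], [-2.41, -2.8, 3.8, -3.0], [-2.41, -3.5, 4.7, -3.9], [-2.41, -4.1, 5.6, -4.8], [-2.41, -4.7, 6.4, -5.6], [-2.41, -4.95, 6.77, -6.37], [-2.41, -4.95, 6.77, -6.37]]
  ]
}}

```text
time_s: 19.58
ee_pos: [0.4726, -0.2871, 0.2979]
eef_rot: [-0.068, 1.572, 0.071]
contact_force: [0.3, 1.1, -0.6]
width: 0.084
```

Run:
```python
from g import *
goto(.473,-.286,.28,95.2)
cv2.imwrite("pics/s16.png",cv2.resize(vision.camera("side")[170:330,200:380],None,fx=4.4,fy=3.7,interpolation=cv2.INTER_CUBIC))
cv2.imwrite("pics/s16b.png",cv2.resize(vision.camera("side")[180:320,210:350],None,fx=4,fy=4,interpolation=cv2.INTER_CUBIC))
```

```text
t 19.57 p [ 0.4726 -0.2871  0.2979] yaw 95.04 j6 -2.32 j1 -0.67 w 0.084 F [ 0.26  1.08 -0.61] tiltx [-0.002  0.002 -1.   ]
  shift units [0.36 0.02 0.01] turn units -0.02
```

View pics/s16b.png

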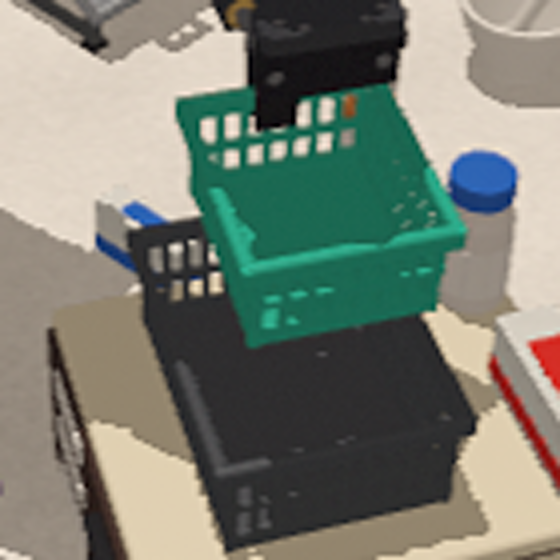

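Run:
```python
from g import *
f=lambda a:np.array(a)/4+[209.5,179.5]
for dz in (0,-.01):
  X=plane("side",f([(178,103),(388,86),(465,232),(243,270)]),.321+dz); print(X,X.mean(0),[np.linalg.norm(X[i]-X[i-1]) for i in range(4)])
B=plane("side",f([(247,347),(437,308)]),.252);print("bottom",B,B.mean(0),np.linalg.norm(B[0]-B[1]),np.degrees(np.arctan2(*(B[1]-B[0])[[1,0]])))
```

```text
[[ 0.42180414 -0.29020375  0.321     ]
 [ 0.53095631 -0.29550288  0.321     ]
 [ 0.53682604 -0.41078634  0.321     ]
 [ 0.42967144 -0.41741476  0.321     ]] [ 0.47981448 -0.35347693  0.321     ] [np.float64(0.12745405949464036), np.float64(0.10928072498745574), np.float64(0.1154328006456877), np.float64(0.10735941894887513)]
[[ 0.42395616 -0.27753478  0.311     ]
 [ 0.53504305 -0.28292784  0.311     ]
 [ 0.54101682 -0.4002547   0.311     ]
 [ 0.4319629  -0.40700061  0.311     ]] [ 0.48299473 -0.34192948  0.311     ] [np.float64(0.1297131776106449), np.float64(0.11121772147488147), np.float64(0.11747884242853712), np.float64(0.10926236036347417)]
bottom [[ 0.43650978 -0.39930667  0.252     ]
 [ 0.53523061 -0.38999621  0.252     ]] [ 0.4858702  -0.39465144  0.252     ] 0.09915889509575879 5.387686824224237
```

Request:
{"name": "play_rows", "arguments": {
  "series": [
    [[0.3, 0.01, -0.06, 0], [0.7, 0.01, -0.06, 0], [1.1, 0.01, -0.06, 0], [1.35, 0.01, -0.06, 0], [1.45, 0.01, -0.06, 0], [1.45, 0.01, -0.06, 0]]
  ]
}}

```text
time_s: 20.42
ee_pos: [0.4701, -0.2856, 0.2272]
eef_rot: [-0.071, 1.57, 0.071]
contact_force: [-0.5, 0.0, -0.2]
width: 0.093
```

Run:
```python
from g import *
goto(.470,-.286,.168,95.2)
cv2.imwrite("pics/s17b.png",cv2.resize(vision.camera("side")[190:330,210:350],None,fx=4,fy=4,interpolation=cv2.INTER_CUBIC))
```

```text
t 20.43 p [ 0.4701 -0.2856  0.2272] yaw 95.17 j6 -2.33 j1 -0.67 w 0.093 F [-0.54  0.04 -0.19] tiltx [-0.  0. -1.]
  shift units [ 1.18 -0.01 -0.  ] turn units -0.0
```

View pics/s17b.png

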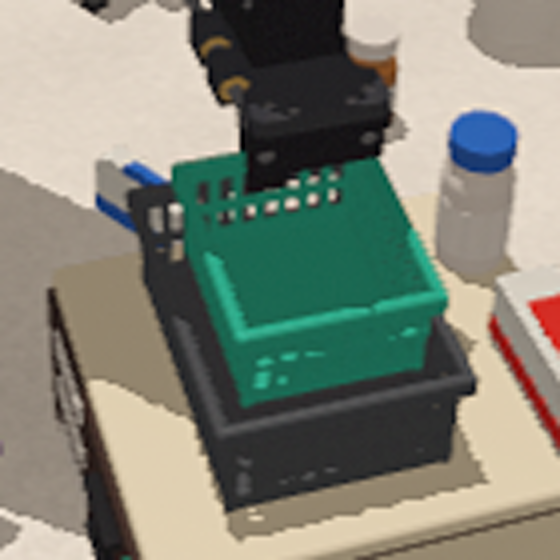

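Request:
{"name": "play_rows", "arguments": {
  "series": [
    [[0.15, 0, 0, 0], [0.3, 0, 0, 0], [0.45, 0, 0, 0], [0.6, 0, 0, 0], [0.7, 0, 0, 0], [0.7, 0, 0, 0]]
  ]
}}

```text
time_s: 21.22
ee_pos: [0.47, -0.2857, 0.1918]
eef_rot: [-0.07, 1.57, 0.071]
contact_force: [-0.1, 0.3, -1.2]
width: 0.089
```

Run:
```python
from g import *
goto(.470,-.286,.168,95.2)
cv2.imwrite("pics/s18b.png",cv2.resize(vision.camera("side")[190:330,210:350],None,fx=4,fy=4,interpolation=cv2.INTER_CUBIC))
```

```text
t 21.23 p [ 0.47   -0.2857  0.1918] yaw 95.17 j6 -2.33 j1 -0.67 w 0.089 F [-0.08  0.27 -1.19] tiltx [-0.001  0.    -1.   ]
  shift units [ 0.48 -0.01  0.  ] turn units -0.0
```

View pics/s18b.png

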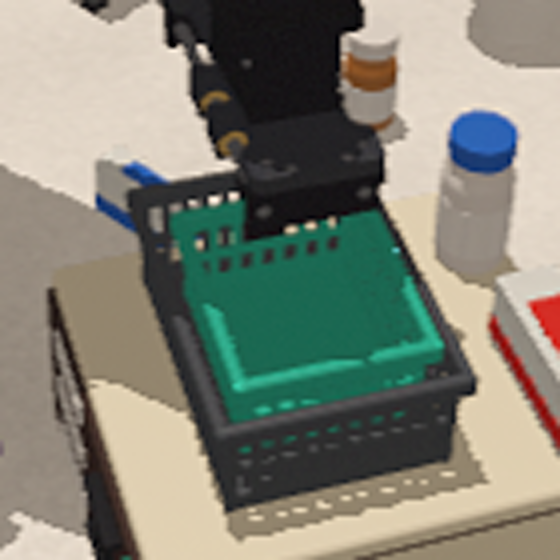

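Request:
{"name": "play_rows", "arguments": {
  "series": [
    [[0.1, 0, 0, 0], [0.2, 0, 0, 0], [0.3, 0, 0, 0], [0.38, 0, 0, 0], [0.38, 0, 0, 0]]
  ]
}}

```text
time_s: 21.9
ee_pos: [0.4701, -0.2859, 0.1731]
eef_rot: [-0.071, 1.57, 0.071]
contact_force: [0.4, -0.0, 1.2]
width: 0.09
```

Request:
{"name": "play_rows", "arguments": {
  "series": [
    [[0.04, 0, 0, 0], [0.08, 0, 0, 0], [0.08, 0, 0, 0]]
  ]
}}

```text
time_s: 22.28
ee_pos: [0.4702, -0.2857, 0.1693]
eef_rot: [-0.071, 1.569, 0.071]
contact_force: [-0.4, 3.6, 4.5]
width: 0.091
```

Run:
```python
from g import *
goto(.470,-.286,.168,95.2)
cv2.imwrite("pics/s19b.png",cv2.resize(vision.camera("side")[190:330,210:350],None,fx=4,fy=4,interpolation=cv2.INTER_CUBIC))
```

```text
t 22.27 p [ 0.4702 -0.2857  0.1693] yaw 95.18 j6 -2.33 j1 -0.67 w 0.091 F [-0.42  3.59  4.51] tiltx [ 0. -0. -1.]
  shift units [ 0.03 -0.01 -0.  ] turn units -0.0
```

View pics/s19b.png

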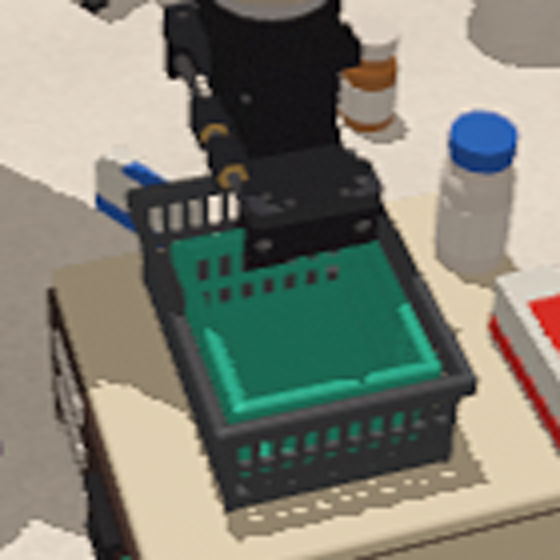

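Request:
{"name": "play_rows", "arguments": {
  "series": [
    [[0.03, 0, 0, 0], [0.03, 0, 0, 0], [0.03, 0, 0, 0]]
  ]
}}

```text
time_s: 22.7
ee_pos: [0.4702, -0.2858, 0.1682]
eef_rot: [-0.071, 1.569, 0.071]
contact_force: [-0.6, 4.1, 7.8]
width: 0.095
```

Request:
{"name": "play_rows", "arguments": {
  "series": [
    [[0, 0, 0, 0], [0, 0, 0, 0], [0, 0, 0, 0], [0, 0, 0, 0]]
  ],
  "fingers": 0.26
}}

```text
time_s: 23.2
ee_pos: [0.47, -0.2859, 0.1675]
eef_rot: [-0.071, 1.57, 0.071]
contact_force: [0.2, -0.4, -0.6]
width: 0.257
```

Request:
{"name": "play_rows", "arguments": {
  "series": [
    [[-0.3, 0, 0, 0], [-0.8, 0, 0, 0], [-1.6, 0, 0, 0], [-2.6, 0, 0, 0], [-3.2, 0, 0, 0], [-3.2, 0, 0, 0]]
  ]
}}

```text
time_s: 23.95
ee_pos: [0.4704, -0.2861, 0.3308]
eef_rot: [-0.073, 1.566, 0.068]
contact_force: [0.5, 0.0, -1.3]
width: 0.258
```

Run:
```python
from g import *
goto(.485,.25,.30,34)
cv2.imwrite("pics/s20b.png",cv2.resize(vision.camera("side")[190:330,210:350],None,fx=4,fy=4,interpolation=cv2.INTER_CUBIC))
```

```text
t 23.95 p [ 0.4704 -0.2861  0.3308] yaw 95.17 j6 -2.33 j1 -0.67 w 0.258 F [ 0.47  0.03 -1.27] tiltx [ 0.004 -0.003 -1.   ]
  shift units [ 0.58 10.65  1.26] turn units 6.12
```

View pics/s20b.png

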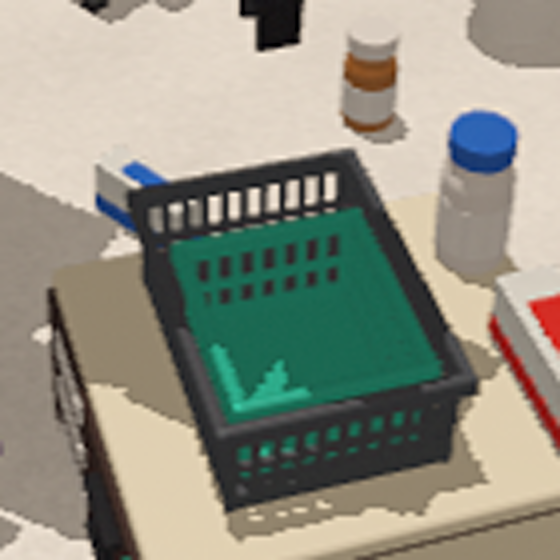

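Run:
```python
from g import *
goto(.4846,.2515,.22,34)
```

```text
t 24.00 p [ 0.47   -0.2858  0.3289] yaw 95.17 j6 -2.33 j1 -0.67 w 0.260 F [-0.23  0.4  -0.03] tiltx [ 0.002 -0.001 -1.   ]
  shift units [ 2.17 10.68  1.26] turn units 6.12
```

Request:
{"name": "play_rows", "arguments": {
  "series": [
    [[0, 1.2, 0.14, 0.6], [0, 2.4, 0.28, 1.3], [0, 3.6, 0.42, 2.0], [0.3, 4.8, 0.56, 2.7], [0.6, 6.0, 0.7, 3.4], [0.9, 7.2, 0.84, 4.1], [1.2, 8.4, 1.0, 4.8], [1.5, 9.5, 1.1, 5.5], [1.8, 10.2, 1.2, 6.12], [2.0, 10.65, 1.26, 6.12]]
  ],
  "fingers": 0.75
}}

```text
time_s: 25.25
ee_pos: [0.4838, 0.2517, 0.2259]
eef_rot: [0.761, 1.435, -0.764]
contact_force: [0.0, 0.1, 0.4]
width: 0.747
```

Run:
```python
from g import *
goto(.4846,.2515,.18,34)
```

```text
t 25.25 p [0.4838 0.2517 0.2259] yaw 33.97 j6 -0.23 j1 0.36 w 0.747 F [0.02 0.1  0.44] tiltx [-0.003 -0.001 -1.   ]
  shift units [0.92 0.01 0.01] turn units -0.0
```

Request:
{"name": "play_rows", "arguments": {
  "series": [
    [[0.5, 0, 0, 0], [1.0, 0, 0, 0], [1.4, 0, 0, 0], [1.7, 0, 0, 0], [1.7, 0, 0, 0]]
  ]
}}

```text
time_s: 25.88
ee_pos: [0.4842, 0.2499, 0.1416]
eef_rot: [0.761, 1.435, -0.764]
contact_force: [0.8, -0.0, 0.1]
width: 0.749
```

Run:
```python
from g import *
goto(.4846,.2515,.0805,34)
cv2.imwrite("pics/s21.png",cv2.resize(vision.camera("side")[80:200,190:310],None,fx=5,fy=5,interpolation=cv2.INTER_CUBIC))
```

```text
t 25.88 p [0.4842 0.2499 0.1416] yaw 33.97 j6 -0.24 j1 0.36 w 0.749 F [ 0.79 -0.05  0.06] tiltx [-0.002 -0.001 -1.   ]
  shift units [ 1.22  0.03 -0.02] turn units -0.0
```

View pics/s21.png

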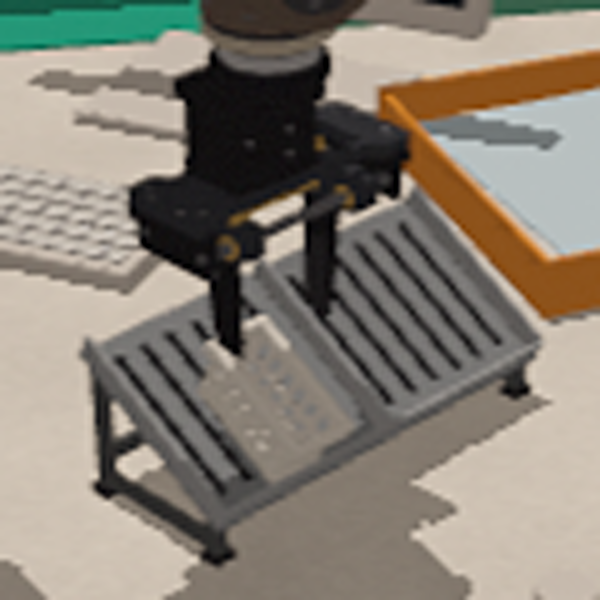

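```bash
python3 - <<'E'
from g import *
e=np.array([.829,.559,0]);n=np.array([-.559*.866,.829*.866,.5])
t=np.array(arm.get_state()['ee_pos'])
z=lambda P:(proj("side",P)-[189.5,79.5])*5
for sg in(-1,1): print("finger tip inner", z(t+sg*e*.0356))
for c in((.4855,.249,.1045),):
  c=np.array(c)
  print("rim corners",z(np.array([c+a*.05*n+b*.026*e for a,b in((1,-1),(-1,-1),(-1,1),(1,1))])))
E
python3 - <<'E'
import cv2
a=cv2.imread("pics/s21.png"); cv2.imwrite("pics/s21z.png",cv2.resize(a[290:490,160:400],None,fx=3,fy=3))
E
```

```text
finger tip inner [[235.59132968 351.09907823]]
finger tip inner [[316.16651669 312.07910752]]
rim corners [[204.13314532 339.20156754]
 [295.87751126 455.44056636]
 [353.23735486 425.03818851]
 [262.56984213 311.42932008]]
```

View pics/s21z.png

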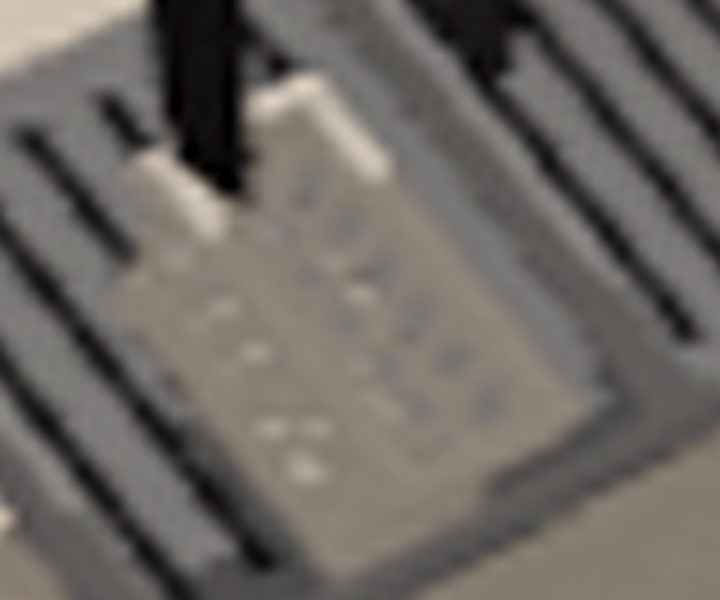

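Request:
{"name": "play_rows", "arguments": {
  "series": [
    [[0.3, 0.04, -0.02, 0], [0.6, 0.04, -0.02, 0], [0.9, 0.04, -0.02, 0], [1.1, 0.04, -0.02, 0], [1.22, 0.04, -0.02, 0], [1.22, 0.04, -0.02, 0]]
  ]
}}

```text
time_s: 26.68
ee_pos: [0.4859, 0.2521, 0.0814]
eef_rot: [0.762, 1.433, -0.763]
contact_force: [0.2, 0.5, -0.9]
width: 0.752
```

Run:
```python
from g import *
goto(.4846,.2515,.0805,34)
cv2.imwrite("pics/s22.png",cv2.resize(vision.camera("side")[100:200,190:310],None,fx=6,fy=6,interpolation=cv2.INTER_CUBIC))
```

```text
t 26.68 p [0.4859 0.2521 0.0814] yaw 33.97 j6 -0.24 j1 0.36 w 0.752 F [ 0.21  0.46 -0.89] tiltx [-0. -0. -1.]
  shift units [ 0.02 -0.03 -0.  ] turn units -0.0
```

View pics/s22.png

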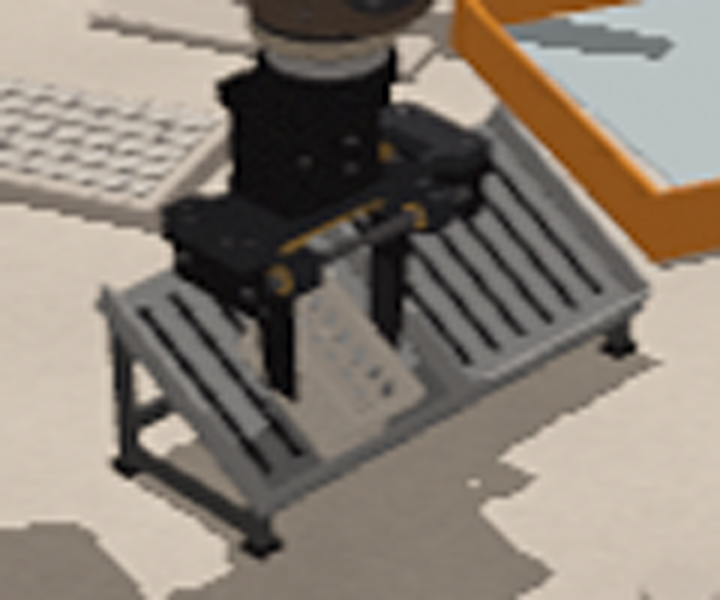

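Both fingers are outside the white basket's long walls. Closing and lifting.

Request:
{"name": "play_rows", "arguments": {
  "series": [
    [[0, 0, 0, 0], [0, 0, 0, 0], [0, 0, 0, 0], [0, 0, 0, 0], [0, 0, 0, 0]]
  ],
  "fingers": 0
}}

```text
time_s: 27.35
ee_pos: [0.486, 0.2522, 0.0819]
eef_rot: [0.763, 1.433, -0.762]
contact_force: [0.6, -0.5, 3.6]
width: 0.546
```

Request:
{"name": "play_rows", "arguments": {
  "series": [
    [[-0.2, 0, 0, 0], [-0.6, 0, 0, 0], [-1.2, 0, 0, 0], [-1.9, 0, 0, 0], [-2.4, 0, 0, 0], [-2.4, 0, 0, 0]]
  ]
}}

```text
time_s: 28.1
ee_pos: [0.4864, 0.2524, 0.2037]
eef_rot: [0.764, 1.431, -0.76]
contact_force: [0.4, 0.1, -1.1]
width: 0.548
```

Run:
```python
from g import *
goto(.48,.07,.2,34)
cv2.imwrite("pics/s23.png",cv2.resize(vision.camera("side")[60:200,190:330],None,fx=4,fy=4,interpolation=cv2.INTER_CUBIC))
```

```text
t 28.10 p [0.4864 0.2524 0.2037] yaw 33.97 j6 -0.24 j1 0.36 w 0.548 F [ 0.41  0.07 -1.12] tiltx [ 0.003  0.001 -1.   ]
  shift units [ 0.07 -2.15  2.95] turn units -0.0
```

View pics/s23.png

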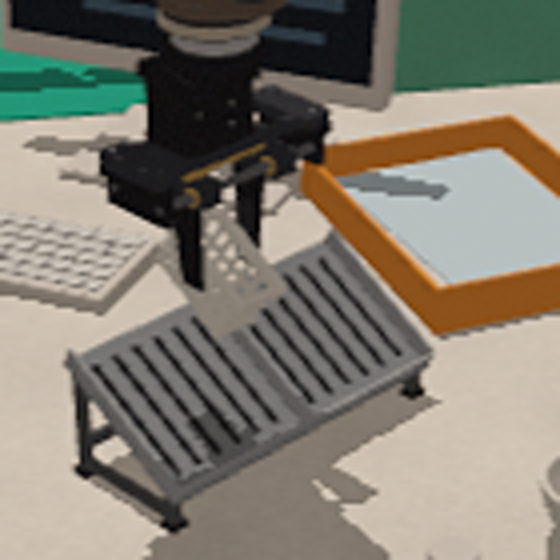

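Request:
{"name": "play_rows", "arguments": {
  "series": [
    [[0, -0.4, 0.5, 0], [0, -1.0, 1.3, 0], [0, -1.6, 2.2, 0], [0.3, -2.15, 2.95, 0], [1.0, -2.15, 2.95, 0], [1.7, -2.15, 2.95, 0], [2.2, -2.15, 2.95, 0], [2.6, -2.15, 2.95, 0], [2.8, -2.15, 2.95, 0], [2.8, -2.15, 2.95, 0]]
  ]
}}

```text
time_s: 29.4
ee_pos: [0.4787, 0.0698, 0.061]
eef_rot: [0.762, 1.435, -0.763]
contact_force: [0.7, -0.5, -1.2]
width: 0.549
```

Run:
```python
from g import *
goto(.48,.07,.035,34)
cv2.imwrite("pics/s24.png",cv2.resize(vision.camera("side")[110:250,190:330],None,fx=4,fy=4,interpolation=cv2.INTER_CUBIC))
```

```text
t 29.40 p [0.4787 0.0698 0.061 ] yaw 33.97 j6 -0.59 j1 0.01 w 0.549 F [ 0.72 -0.5  -1.17] tiltx [-0.002  0.    -1.   ]
  shift units [0.52 0.03 0.01] turn units -0.0
```

View pics/s24.png

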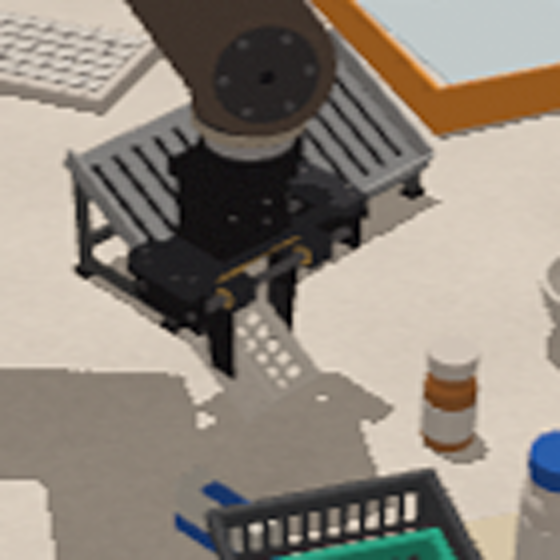

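Request:
{"name": "play_rows", "arguments": {
  "series": [
    [[0.08, 0, 0, 0], [0.16, 0, 0, 0], [0.24, 0, 0, 0], [0.32, 0, 0, 0], [0.38, 0, 0, 0], [0.38, 0, 0, 0]]
  ]
}}

```text
time_s: 30.2
ee_pos: [0.4779, 0.0698, 0.0433]
eef_rot: [0.762, 1.435, -0.763]
contact_force: [-8.3, -0.6, 19.7]
width: 0.547
```

Request:
{"name": "play_rows", "arguments": {
  "series": [
    [[0.06, 0, 0, 0], [0.12, 0, 0, 0], [0.16, 0, 0, 0], [0.16, 0, 0, 0]]
  ]
}}

```text
time_s: 30.7
ee_pos: [0.4769, 0.07, 0.0359]
eef_rot: [0.761, 1.436, -0.764]
contact_force: [-14.9, 1.6, 33.4]
width: 0.545
```

Run:
```python
from g import *
goto(.48,.07,.035,34)
cv2.imwrite("pics/s25.png",cv2.resize(vision.camera("side")[110:250,190:330],None,fx=4,fy=4,interpolation=cv2.INTER_CUBIC))
```

```text
t 30.70 p [0.4769 0.07   0.0359] yaw 33.99 j6 -0.58 j1 0.01 w 0.545 F [-14.85   1.63  33.4 ] tiltx [-0.004  0.    -1.   ]
  shift units [0.02 0.05 0.03] turn units -0.0
```

View pics/s25.png

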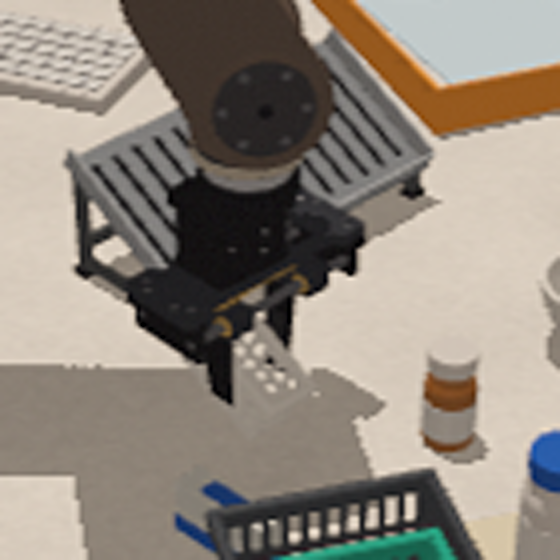

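Request:
{"name": "play_rows", "arguments": {
  "series": [
    [[0, 0, 0, 0], [0, 0, 0, 0], [0, 0, 0, 0], [0, 0, 0, 0], [0, 0, 0, 0]]
  ],
  "fingers": 0.75
}}

```text
time_s: 31.38
ee_pos: [0.4792, 0.0697, 0.0346]
eef_rot: [0.763, 1.433, -0.762]
contact_force: [-0.8, -0.2, 0.9]
width: 0.751
```

Run:
```python
from g import *
goto(.48,.07,.031,34)
cv2.imwrite("pics/s26.png",cv2.resize(vision.camera("side")[160:240,210:310],None,fx=7,fy=7,interpolation=cv2.INTER_CUBIC))
```

```text
t 31.38 p [0.4792 0.0697 0.0346] yaw 33.96 j6 -0.59 j1 0.01 w 0.751 F [-0.82 -0.16  0.86] tiltx [-0.  0. -1.]
  shift units [0.07 0.02 0.  ] turn units -0.0
```

View pics/s26.png

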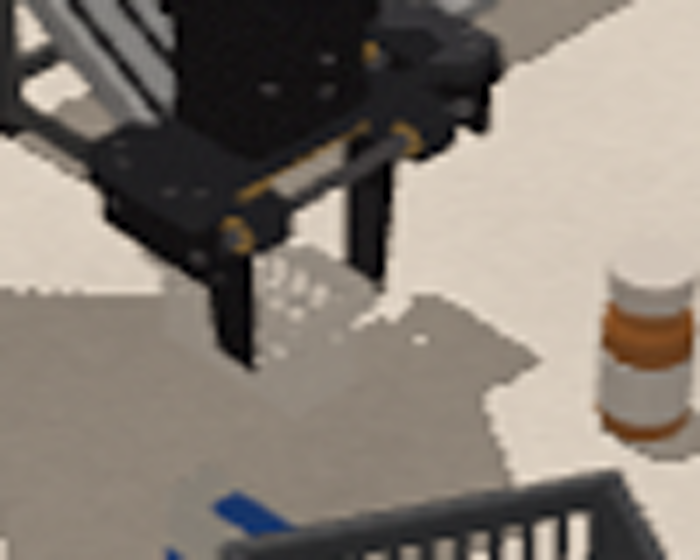

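Request:
{"name": "play_rows", "arguments": {
  "series": [
    [[-0.6, 0, 0, 0], [-1.6, 0, 0, 0], [-2.7, 0, 0, 0], [-3.5, 0, 0, 0], [-3.5, 0, 0, 0]]
  ]
}}

```text
time_s: 32.05
ee_pos: [0.4801, 0.0698, 0.2124]
eef_rot: [0.764, 1.428, -0.76]
contact_force: [-0.5, -1.0, -0.5]
width: 0.751
```

Run:
```python
from g import *
goto(.48,.07,.031,34)
cv2.imwrite("pics/s27.png",cv2.resize(vision.camera("side")[160:240,200:300],None,fx=8,fy=8,interpolation=cv2.INTER_CUBIC)[:600])
```

```text
t 32.05 p [0.4801 0.0698 0.2124] yaw 33.98 j6 -0.58 j1 0.01 w 0.751 F [-0.51 -1.03 -0.54] tiltx [ 0.006  0.    -1.   ]
  shift units [ 3.63 -0.02 -0.02] turn units -0.0
```

View pics/s27.png

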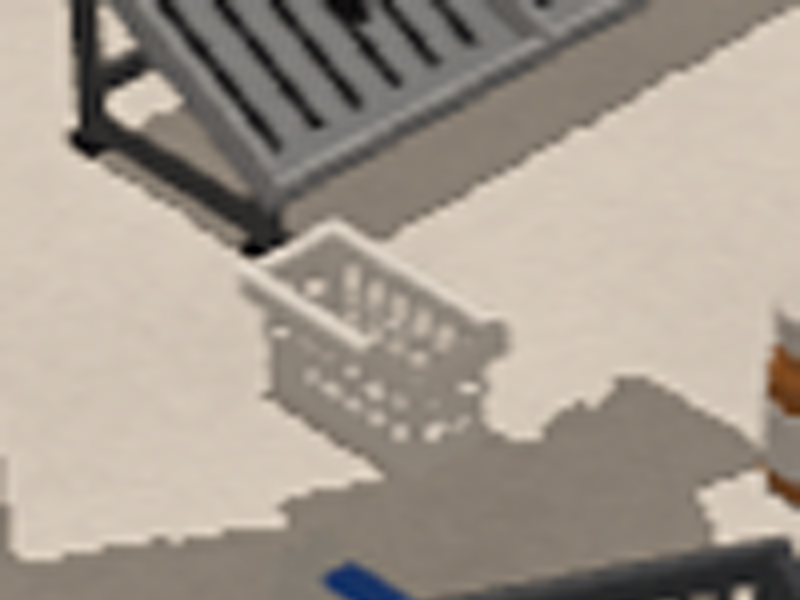

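Run:
```python
from g import *
X=plane("side",np.array([(240,264),(335,221),(510,330)])/8+[199.5,159.5],.056);print(X,(X[0]+X[2])/2)
for i,j in((0,1),(1,2)): d=X[j]-X[i]; print(np.degrees(np.arctan2(d[1],d[0])),np.linalg.norm(d))
B=plane("side",np.array([(270,392),(415,480),(490,430)])/8+[199.5,159.5],0);print(B,(B[0]+B[2])/2)
for i,j in((0,1),(1,2)): d=B[j]-B[i]; print(np.degrees(np.arctan2(d[1],d[0])),np.linalg.norm(d))
```

```text
[[0.41498432 0.12270593 0.056     ]
 [0.45558872 0.14451986 0.056     ]
 [0.51027581 0.0624185  0.056     ]] [0.46263007 0.09256221 0.056     ]
28.246054478649338 0.04609300018100587
-56.33272204731303 0.09864740893128436
[[0.42334794 0.11170327 0.        ]
 [0.47071693 0.04768465 0.        ]
 [0.50465873 0.07257316 0.        ]] [0.46400334 0.09213822 0.        ]
-53.501330174483634 0.07963796556777532
36.25149182579541 0.04208899644920087
```

Run:
```python
from g import *
goto(.4635,.0933,.030,34)
```

```text
t 32.10 p [0.4794 0.0698 0.2105] yaw 33.97 j6 -0.58 j1 0.01 w 0.749 F [-0.31  0.41 -0.72] tiltx [ 0.002  0.    -1.   ]
  shift units [ 3.61 -0.01 -0.57] turn units -0.0
```

Request:
{"name": "play_rows", "arguments": {
  "series": [
    [[0.5, 0, -0.57, 0], [1.4, 0, -0.57, 0], [2.3, 0, -0.57, 0], [3.0, 0, -0.57, 0], [3.4, 0, -0.57, 0], [3.61, 0, -0.57, 0], [3.61, 0, -0.57, 0]]
  ]
}}

```text
time_s: 32.98
ee_pos: [0.4626, 0.0934, 0.0284]
eef_rot: [0.762, 1.435, -0.763]
contact_force: [0.8, 0.7, -0.3]
width: 0.748
```

Request:
{"name": "play_rows", "arguments": {
  "series": [
    [[0, 0, 0, 0], [0, 0, 0, 0], [0, 0, 0, 0], [0, 0, 0, 0]]
  ],
  "fingers": 0
}}

```text
time_s: 33.48
ee_pos: [0.4635, 0.0934, 0.0298]
eef_rot: [0.763, 1.432, -0.762]
contact_force: [-1.2, 0.6, 7.3]
width: 0.546
```

Request:
{"name": "play_rows", "arguments": {
  "series": [
    [[-0.3, 0, 0, 0], [-1.0, 0, 0, 0], [-2.0, 0, 0, 0], [-3.0, 0, 0, 0], [-3.5, 0, 0, 0], [-3.5, 0, 0, 0]]
  ]
}}

```text
time_s: 34.22
ee_pos: [0.4637, 0.0934, 0.2058]
eef_rot: [0.764, 1.43, -0.76]
contact_force: [-0.2, -0.1, -1.4]
width: 0.548
```

Run:
```python
from g import *
goto(.4635,.0933,.030,34)
cv2.imwrite("pics/s28.png",cv2.resize(vision.camera("side")[90:230,180:320],None,fx=4,fy=4,interpolation=cv2.INTER_CUBIC))
im=vision.camera("side"); cv2.imwrite("pics/s28g.png",cv2.resize(im[200:330,210:350],None,fx=5.5,fy=4.5,interpolation=cv2.INTER_CUBIC))
cv2.imwrite("pics/t28.png",cv2.resize(vision.camera("top")[130:240,290:400],None,fx=5,fy=5,interpolation=cv2.INTER_CUBIC))
```

```text
t 34.23 p [0.4637 0.0934 0.2058] yaw 33.97 j6 -0.53 j1 0.06 w 0.548 F [-0.18 -0.09 -1.4 ] tiltx [ 0.004  0.    -1.   ]
  shift units [ 3.52 -0.02 -0.01] turn units -0.0
```

View pics/s28.png

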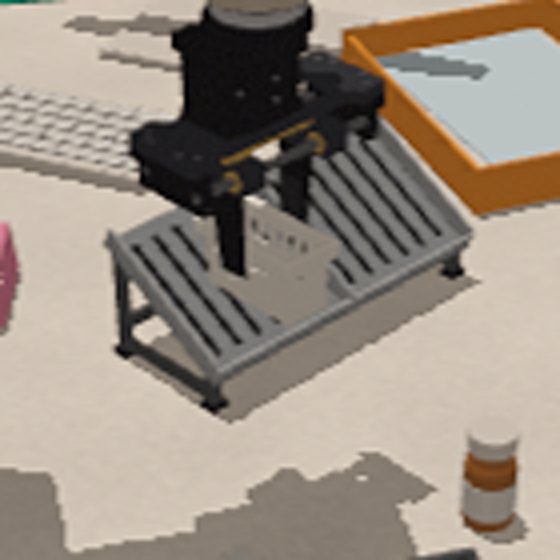

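View pics/s28g.png

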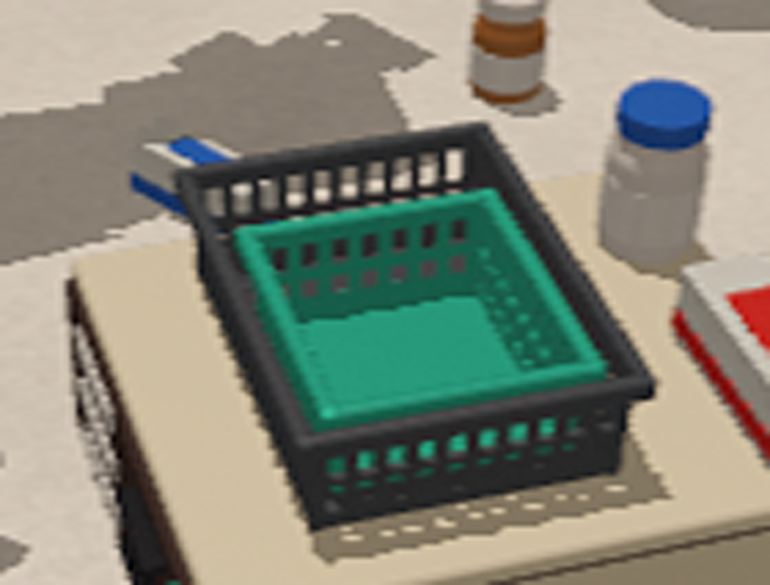

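View pics/t28.png

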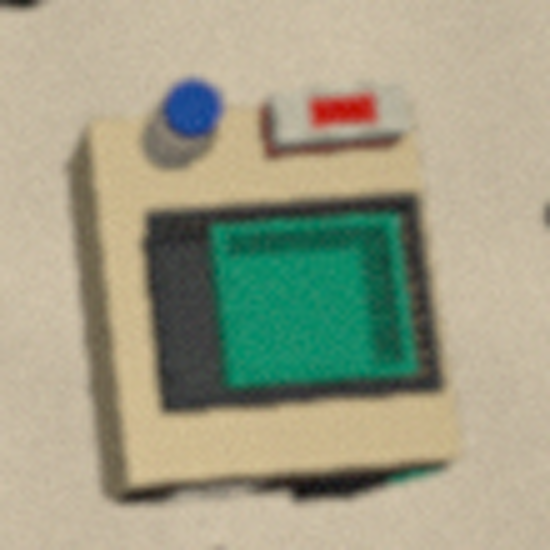

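Run:
```python
from g import *
S=plane("side",np.array([(237,230),(496,190),(608,370),(325,420)])/[5.5,4.5]+[209.5,199.5],.191)
T=plane("top",np.array([(210,223),(398,212),(419,373),(226,389)])/5+[289.5,129.5],.191)
L=plane("top",np.array([(146,213),(416,195),(442,388),(162,410)])/5+[289.5,129.5],.195)
U=plane("top",np.array([(90,120),(125,486),(460,462)])/5+[289.5,129.5],.125)
for X in(S,T,L):
    d=X[1]+X[2]-X[0]-X[3]; w=X[0]+X[1]-X[2]-X[3]; print(X.mean(0),np.linalg.norm(d)/2,np.linalg.norm(w)/2,np.degrees(np.arctan2(d[1],d[0])),np.degrees(np.arctan2(w[1],w[0])))
m=(U[1]+U[2])/2; print("unit_top",m[:2]+.112*np.array([np.cos(.094),np.sin(.094)]))
goto(.4635,.0933,.30,34)
```

```text
[ 0.4790913  -0.34449535  0.191     ] 0.11052534143164336 0.12608495726136137 5.040882021351086 94.94324142308137
[ 0.47935672 -0.34268428  0.191     ] 0.13079026648603215 0.11379567401090707 -84.73532828298497 4.651173981875342
[ 0.47690431 -0.32685119  0.195     ] 0.1881530886261871 0.13519942069294896 -84.6234892590276 4.473931309644792
unit_top [ 0.47773586 -0.33121059]
t 34.38 p [0.4627 0.0934 0.2032] yaw 33.97 j6 -0.53 j1 0.06 w 0.545 F [ 0.31  0.2  -0.91] tiltx [-0.002  0.    -1.   ]
  shift units [-1.94  0.01  0.01] turn units -0.0
```

Run:
```python
from g import *
goto(.4792,-.3435,.28,5)
```

```text
t 34.38 p [0.4627 0.0934 0.2032] yaw 33.97 j6 -0.53 j1 0.06 w 0.545 F [ 0.31  0.2  -0.91] tiltx [-0.002  0.    -1.   ]
  shift units [-1.54 -4.61  7.43] turn units 2.9
```

Request:
{"name": "play_rows", "arguments": {
  "series": [
    [[-0.6, -0.3, 0.4, 0], [-1.2, -0.8, 1.2, 0.4], [-1.54, -1.4, 2.1, 0.8], [-1.54, -2.0, 3.1, 1.2], [-1.54, -2.6, 4.1, 1.6], [-1.54, -3.2, 5.1, 2.0], [-1.54, -3.8, 6.0, 2.4], [-1.54, -4.3, 6.8, 2.7], [-1.54, -4.6, 7.4, 2.9], [-1.54, -4.6, 7.4, 2.9]]
  ]
}}

```text
time_s: 35.62
ee_pos: [0.4789, -0.3437, 0.2788]
eef_rot: [1.147, 1.251, -1.148]
contact_force: [-0.2, -0.0, -1.1]
width: 0.543
```

Run:
```python
from g import *
goto(.4792,-.3435,.22,5)
```

```text
t 35.62 p [ 0.4789 -0.3437  0.2788] yaw 4.83 j6 -0.82 j1 -0.73 w 0.543 F [-0.24 -0.04 -1.12] tiltx [-0.002  0.002 -1.   ]
  shift units [ 1.18  0.01 -0.  ] turn units -0.02
```

Request:
{"name": "play_rows", "arguments": {
  "series": [
    [[0.3, 0, 0, 0], [0.6, 0, 0, 0], [0.9, 0, 0, 0], [1.0, 0, 0, 0], [1.0, 0, 0, 0]]
  ]
}}

```text
time_s: 36.25
ee_pos: [0.4793, -0.3418, 0.2309]
eef_rot: [1.145, 1.25, -1.145]
contact_force: [0.0, -0.1, -0.4]
width: 0.545
```

Run:
```python
from g import *
goto(.4792,-.3435,.163,5)
cv2.imwrite("pics/s29.png",cv2.resize(vision.camera("side")[190:330,210:350],None,fx=5,fy=4.2,interpolation=cv2.INTER_CUBIC))
```

```text
t 36.25 p [ 0.4793 -0.3418  0.2309] yaw 4.99 j6 -0.82 j1 -0.73 w 0.545 F [ 0.01 -0.15 -0.36] tiltx [-0.  0. -1.]
  shift units [ 1.36 -0.    0.03] turn units -0.0
```

View pics/s29.png

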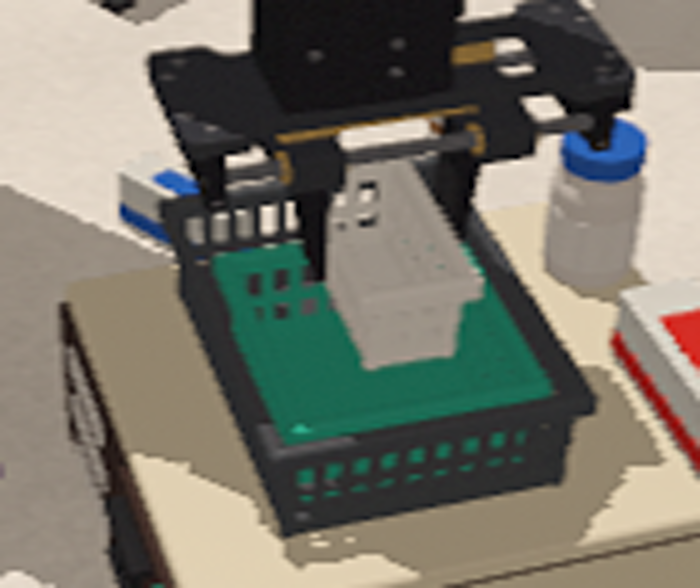

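Run:
```python
from g import *
print(plane("top",[(327.5,151.5)],.22))
f=lambda a:np.array(a)/[5,4.2]+[209.5,189.5]
print("bot near",plane("side",f([(367,367),(455,354)]),.201))
print("rim near",plane("side",f([(362,300),(484,288)]),.257))
```

```text
[[ 0.60247083 -0.25522255  0.22      ]]
bot near [[ 0.46489187 -0.38442529  0.201     ]
 [ 0.50259922 -0.38256678  0.201     ]]
rim near [[ 0.45885349 -0.39371258  0.257     ]
 [ 0.50794832 -0.39466742  0.257     ]]
```

Request:
{"name": "play_rows", "arguments": {
  "series": [
    [[0.2, 0, 0.03, 0], [0.4, 0, 0.03, 0], [0.6, 0, 0.03, 0], [0.8, 0, 0.03, 0], [0.95, 0, 0.03, 0], [1.05, 0, 0.03, 0], [1.05, 0, 0.03, 0]]
  ]
}}

```text
time_s: 37.17
ee_pos: [0.4793, -0.3434, 0.1784]
eef_rot: [1.145, 1.25, -1.145]
contact_force: [0.1, 0.5, -1.2]
width: 0.548
```

Run:
```python
from g import *
goto(.4792,-.3435,.163,5)
cv2.imwrite("pics/s30.png",cv2.resize(vision.camera("side")[190:330,210:350],None,fx=5,fy=4.2,interpolation=cv2.INTER_CUBIC))
```

```text
t 37.17 p [ 0.4793 -0.3434  0.1784] yaw 4.97 j6 -0.82 j1 -0.73 w 0.548 F [ 0.08  0.48 -1.18] tiltx [-0.  0. -1.]
  shift units [ 0.31 -0.    0.  ] turn units -0.0
```

View pics/s30.png

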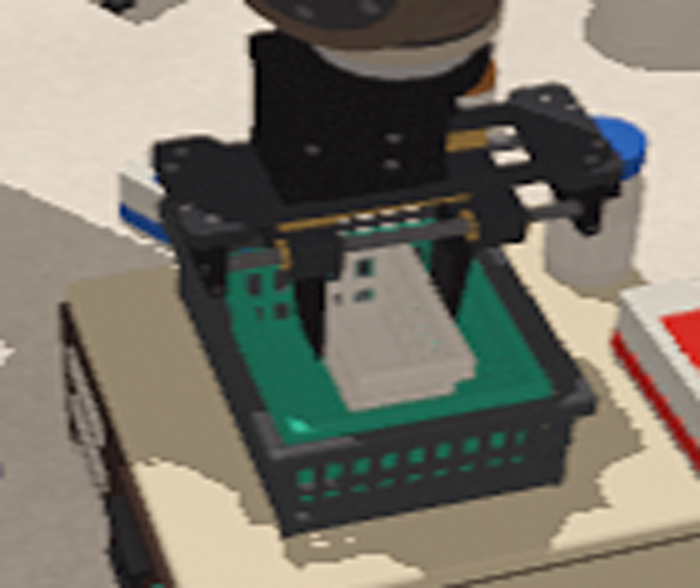

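Request:
{"name": "play_rows", "arguments": {
  "series": [
    [[0.08, 0, 0, 0], [0.16, 0, 0, 0], [0.22, 0, 0, 0], [0.27, 0, 0, 0], [0.27, 0, 0, 0]]
  ]
}}

```text
time_s: 37.85
ee_pos: [0.4793, -0.3434, 0.165]
eef_rot: [1.145, 1.249, -1.145]
contact_force: [-0.1, -0.1, -0.0]
width: 0.544
```

Request:
{"name": "play_rows", "arguments": {
  "series": [
    [[0.03, 0, 0, 0], [0.05, 0, 0, 0], [0.05, 0, 0, 0]]
  ]
}}

```text
time_s: 38.22
ee_pos: [0.4794, -0.3435, 0.1629]
eef_rot: [1.145, 1.249, -1.145]
contact_force: [-0.2, 0.9, 2.5]
width: 0.545
```

Request:
{"name": "play_rows", "arguments": {
  "series": [
    [[0.03, 0, 0, 0], [0.03, 0, 0, 0]]
  ]
}}

```text
time_s: 38.48
ee_pos: [0.4794, -0.3435, 0.1628]
eef_rot: [1.145, 1.248, -1.145]
contact_force: [-4.9, 2.8, 15.7]
width: 0.547
```

Request:
{"name": "play_rows", "arguments": {
  "series": [
    [[0, 0, 0, 0], [0, 0, 0, 0], [0, 0, 0, 0], [0, 0, 0, 0]]
  ],
  "fingers": 0.62
}}

```text
time_s: 38.98
ee_pos: [0.4794, -0.3435, 0.161]
eef_rot: [1.145, 1.249, -1.145]
contact_force: [-0.6, 0.9, 0.0]
width: 0.621
```

Run:
```python
from g import *
goto(.4792,-.3435,.163,5)
cv2.imwrite("pics/s31.png",cv2.resize(vision.camera("side")[190:330,210:350],None,fx=5,fy=4.2,interpolation=cv2.INTER_CUBIC))
```

```text
t 38.98 p [ 0.4794 -0.3435  0.161 ] yaw 4.97 j6 -0.82 j1 -0.73 w 0.621 F [-0.58  0.88  0.02] tiltx [-0.  0. -1.]
  shift units [-0.04 -0.    0.  ] turn units -0.0
```

View pics/s31.png

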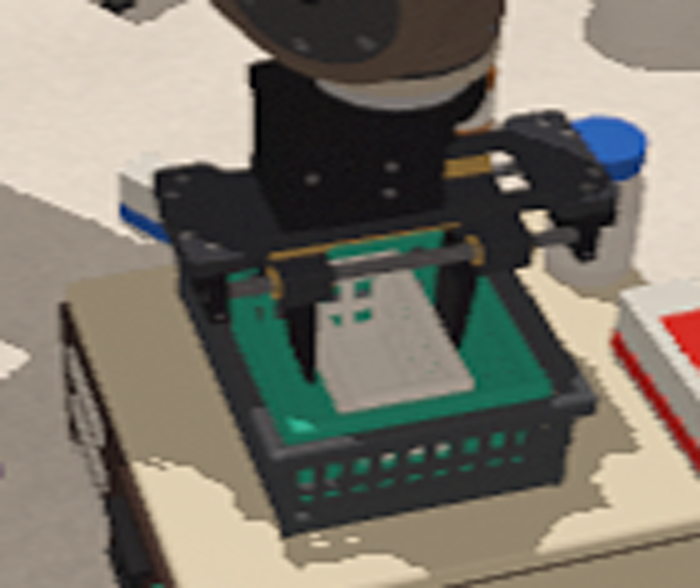

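White is down and the force is zero after release. Retracting straight up.

Request:
{"name": "play_rows", "arguments": {
  "series": [
    [[-0.2, 0, 0, 0], [-0.6, 0, 0, 0], [-1.2, 0, 0, 0], [-2.2, 0, 0, 0], [-3.2, 0, 0, 0], [-3.8, 0, 0, 0], [-3.8, 3, -3, 0], [-3.8, 3, -5, 0], [-3.8, 3, -5, 0], [-3.8, 3, -5, 0]]
  ]
}}

```text
time_s: 40.28
ee_pos: [0.5909, -0.1202, 0.3521]
eef_rot: [1.145, 1.248, -1.145]
contact_force: [1.3, 0.3, -0.2]
width: 0.619
```

Run:
```python
from g import *
goto(.4792,-.3435,.163,5)
cv2.imwrite("pics/s32.png",cv2.resize(vision.camera("side")[190:330,210:350],None,fx=5,fy=4.2,interpolation=cv2.INTER_CUBIC))
cv2.imwrite("pics/t32.png",cv2.resize(vision.camera("top")[130:240,290:400],None,fx=5,fy=5,interpolation=cv2.INTER_CUBIC))
```

```text
t 40.27 p [ 0.5909 -0.1202  0.3521] yaw 4.96 j6 -0.40 j1 -0.31 w 0.619 F [ 1.28  0.32 -0.22] tiltx [ 0.001 -0.    -1.   ]
  shift units [ 3.78 -2.62  4.26] turn units -0.0
```

View pics/s32.png

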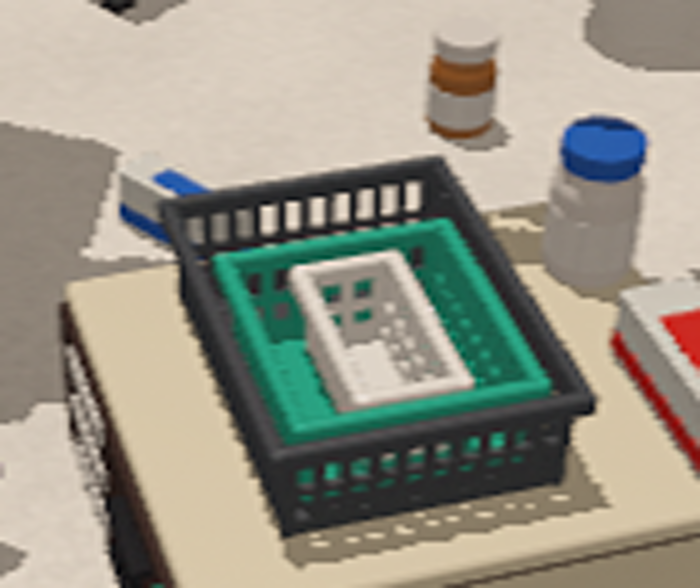

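View pics/t32.png

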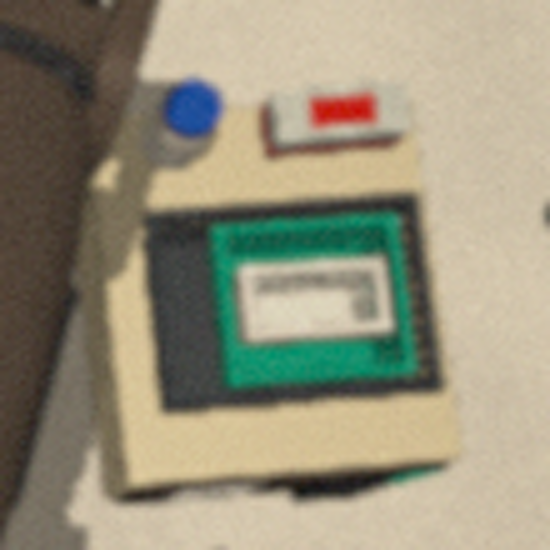

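Run:
```python
from g import *
s=np.array([(290,265),(402,250),(474,385),(343,410)])/[5,4.2]+[209.5,189.5]
t=np.array([(236,262),(387,254),(397,334),(243,344)])/5+[289.5,129.5]
# side order: far-left, far-right(back), near-right, near-left ; top: left-back,right-back,right-front,left-front
X=tri(s[[1,2,3,0]],t); print(X.round(4),X.mean(0))
for n,p in(("side",s),("top",t)): print(plane(n,p,.189).mean(0))
```

```text
[[ 0.5035 -0.2914  0.1864]
 [ 0.5097 -0.3941  0.1903]
 [ 0.4537 -0.3992  0.1892]
 [ 0.4494 -0.295   0.1873]] [ 0.47906427 -0.34494981  0.18830845]
[ 0.47817576 -0.34581602  0.189     ]
[ 0.47994602 -0.34493785  0.189     ]
```

```bash
python3 -c "
from plant import order,arm
print(order.hand_in(), arm.get_state()['time_s'])"
```

```text
the job is handed in; nothing more can be done
the job is handed in; nothing more can be done
```

The three baskets are nested on the drawer unit and the job is handed in, at about 40 s of the 72 s allowed. The hand-in gives no verdict, so I don't know how it was judged.

**How it went:** I set the grey basket on the unit top first. The green and white ones each stayed tilted in the grip after leaving the rack. I pressed each onto the clear counter, let go so it settled flat, regripped it and lowered it in.

**Last checks (camera measurements, good to a few mm):**

| Basket | Position | Turn | Height |
|---|---|---|---|
| Grey | Within about 5 mm of the clear area's centre | About 1° from the drawer fronts | Looks flat on the top |
| Green | About 2 mm front-back and 13 mm sideways from grey's centre, offset on purpose to leave room for a finger | Square to the grey | Looks flat on grey's floor |
| White | About 2 mm from green's centre | Long side along long side | Rim at 188 mm (189 mm expected), level to within about 4 mm across its corners |

- **Forces:** lowering green into grey and white into green pushed on the wrist with at most about 8 N and 16 N. After each release the wrist force dropped to about zero.
- **Other objects:** none of the bottles or cartons look moved in the final pictures. I did not look again at the pen pot or mortar after the last move, but the arm stayed clear of them.

**What was off:**
- **Pressing to level:** this took up to about 35 N at the wrist without turning either basket fully level. Both settled the last bit when I let go.
- **Camera disagreement:** the two cameras differed by 2–7 mm sideways on the grey basket. That is well inside the tolerance.

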